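# Open the drill press drive box, set the pulley and lay out the spanners

## Task

Get the drilling machine's drive box ready for service: pinch the cover's snap tab in, lift the cover off and lay it, feet down, in the middle of the rubber mat, then turn the pulley in the box until its white mark points at the brass pointer. Take every spanner that hangs on the rack off its peg and lay it in the tray, wholly inside and flat enough not to stick out; the spanners may be done before or after the box. Do not knock the oil bottle, the glass jar or the steel round standing at the back.

Things in the scene. Friction and masses are not known exactly. Their poses are not given: they have to be found in the camera images.
- drivebox: Green cast drive box of the drilling machine, bolted to the bench: open-topped box 186 (its x) x 156 (its y) x 95 mm high, walls 8 mm, with low bolted feet out to 96 mm either side in y. Origin: centre of its underside, on the bench; z up. Its front, where the cover's tab sits, faces its own -x. When the cover is off the opening is 170 x 140 mm and the pulley is seen inside. Fixed, but its place and yaw differ from start to start.
- cover_mid (a point): Centre of the clip-on cover's plate: a black plastic plate 180 (its x) x 150 (its y) x 4 mm, 0.25 kg, lying on top of the drive box (its axes parallel to the box's). Four 14 mm legs under its corners locate it in the opening (2 mm play) and are its feet when it is laid down: the plate's middle is then 16 mm above what it lies on. Held by one snap tab at its -x edge; z of this point points out of its upper face.
- tab_pad (a point): Middle of the outer face (looking to the cover's -x) of the grey snap tab: an upright tongue 36 mm wide, 5 mm thick, standing 36 mm above the plate; this point is 24 mm above the plate's upper face. Pressed along the cover's +x (towards the rib) it flexes against a spring.
- tab (a joint): How far the tab is pressed in towards the rib, m: 0 at rest, 0.011 at its stop (3 N at the start, 11 N at the stop). A hook under the tab catches under a lip of the box and lets go from about 0.007; at the stop it is well clear. Let go, the tab springs back; with the cover on the box it hooks in again.
- pulley_hub (a point): On the pulley's axis (vertical, at the centre of the drive box), in the middle of the height to grip: 72 mm above the bench. The hub is an aluminium bar 56 mm long (along this point's x) x 24 mm wide (along its y), standing 30 mm up from the pulley's face, its top 80 mm and the pulley's face 50 mm above the bench. The pulley is a dark steel disc of 60 mm radius; it turns under a light drag (0.06 N m) and stays where it is left.
- pulley (a joint): Angle of the pulley, rad: 0 when its mark points exactly at the pointer, growing anticlockwise seen from above. Stops at -0.6 and 2.9.
- pulley_mark (a point): Outer end of the white painted line on the pulley's upper face, 55 mm from the axis, in line with the long side of the hub bar, at its +x end.
- pointer_tip (a point): Tip of the fixed brass pointer on the inside of the drive box's far wall (its +x side), 56 mm from the pulley's axis, just above the pulley's face.
- mat_top (a point): Centre of the upper face of the black rubber mat, 220 (its x) x 180 (its y) x 3 mm, fixed to the bench.
- tray: Flat aluminium service tray, loose, 200 (its x) x 280 (its y) x 25 mm high, walls and floor 5 mm, 0.7 kg. Origin: centre of its underside; z up.
- rack: Spanner rack, fixed: a dark wooden bar 350 mm long (its y), 174 to 198 mm above the bench, on two posts. Origin at bench height below the middle of the bar's front face; the front looks to its own -x. Four flat steel pegs at y = -129, -43, 43 and 129 mm stick out 78 mm to its -x; each is 12 mm wide, its top 190 mm above the bench, with an upturned end 8 mm high and 4 mm thick (x = -74 to -78 mm). Some pegs are empty.
- cover_grip (a point): Point on the cover, 44 mm to the -x side of its centre, 24 mm above the plate's upper face: midway between the outer face of the snap tab when fully pressed and the far face of the fixed rib (44 mm wide, 8 mm thick, 36 mm tall) behind it. Tab and rib can be pinched together along the cover's x: 49 mm over both at rest, 38 mm with the tab at its stop; the same pinch then carries the cover.
- spanner0_eye (a point): Centre of the eye of a flat steel spanner, 122 mm long, 10 mm thick (along its x), 0.16 kg, or absent. Its head is a rectangle 42 mm wide (its y) x 54 mm long (its z) with a 22 x 34 mm eye, the jaw is 95 mm from here along its -z. At the start it hangs upright by the eye on a peg of the rack, 60 mm in front of the bar, its x along the rack's x, the eye's centre 17 mm below the peg's top. It must rise 8 to 26 mm (17 is best) for the eye to pass over the peg's upturned end.
- spanner0_jaw (a point): Tip of the same spanner's open jaw (36 mm wide).
- spanner1_eye (a point): Centre of the eye of a flat steel spanner, 132 mm long, 10 mm thick (along its x), 0.16 kg, or absent. Its head is a rectangle 42 mm wide (its y) x 54 mm long (its z) with a 22 x 34 mm eye, the jaw is 105 mm from here along its -z. At the start it hangs upright by the eye on a peg of the rack, 60 mm in front of the bar, its x along the rack's x, the eye's centre 17 mm below the peg's top. It must rise 8 to 26 mm (17 is best) for the eye to pass over the peg's upturned end.
- spanner1_jaw (a point): Tip of the same spanner's open jaw (36 mm wide).
- spanner2_eye (a point): Centre of the eye of a flat steel spanner, 142 mm long, 10 mm thick (along its x), 0.16 kg, or absent. Its head is a rectangle 42 mm wide (its y) x 54 mm long (its z) with a 22 x 34 mm eye, the jaw is 115 mm from here along its -z. At the start it hangs upright by the eye on a peg of the rack, 60 mm in front of the bar, its x along the rack's x, the eye's centre 17 mm below the peg's top. It must rise 8 to 26 mm (17 is best) for the eye to pass over the peg's upturned end.
- spanner2_jaw (a point): Tip of the same spanner's open jaw (36 mm wide).
- spanner3_eye (a point): Centre of the eye of a flat steel spanner, 152 mm long, 10 mm thick (along its x), 0.16 kg, or absent. Its head is a rectangle 42 mm wide (its y) x 54 mm long (its z) with a 22 x 34 mm eye, the jaw is 125 mm from here along its -z. At the start it hangs upright by the eye on a peg of the rack, 60 mm in front of the bar, its x along the rack's x, the eye's centre 17 mm below the peg's top. It must rise 8 to 26 mm (17 is best) for the eye to pass over the peg's upturned end.
- spanner3_jaw (a point): Tip of the same spanner's open jaw (36 mm wide).
- oil_top (a point): Cap of a white oil bottle 150 mm tall and 56 mm across, at the back of the bench; to be left alone.
- jar_top (a point): Lid of a glass jar 75 mm tall and 70 mm across, at the back of the bench; to be left alone.
- barstock: Upright steel round, 44 mm across, 70 mm tall, at the back of the bench; to be left alone.
Things that resemble listed ones, but are neither listed nor needed, are in the scene too. Leave any blue look-alike of the part that bears spanner1_eye alone.

How it is judged:
By the outcome, as a careful person would: the job done as asked, in the order asked, and still so for the second after the job is handed in, with the robot touching nothing.
Of spanner0, spanner1, spanner2, spanner3 only 3 to 4 are there at a start; the rules pass over those that are not, and their reading is None.
At some moment in a run one of tray may be knocked a few centimetres aside while the robot is not near it.
Once in a run the grip may slacken for a moment while it holds something.
It also fails if it takes over 208 s, if anything falls off the work surface, if the arm or the gripper's body presses on something with over 40 N, if the wrist force passes 120 N, or if a joint passes its speed limit or range.

## Robot

A 6-joint arm with a two-finger parallel gripper is mounted at the origin on the work surface. World frame = base frame: x ahead of the robot, y to its left, z up, the work surface at z = 0. Lengths are in m, angles in degrees, forces in N, time in s.
With the tool pointing down it reaches from about 0.375 to 0.9 m from the base axis. Payload 3.1 kg.
Tool frame: the origin (TCP) lies midway between the tips of the shut fingers; the grasp point (between the pads) lies bot.hold_point_z behind it (bot.hold_point_z is the distance from the TCP to the grasp point, in m); z points along the fingers, y is the direction in which the jaws open and shut (so a half turn about z gives the same grasp; the last joint's range is limited). The gripper opens to 87 mm and grips with 3 to 60 N. Pads are 19 mm wide; open, the fingers measure 117 mm over their backs; the gripper's body (75 mm by 190 mm) begins 51 mm behind the grasp point.
Start: joints at [57.897, 30.224, 82.088, -0, 67.689, -10.227], TCP at [0.233, 0.58, 0.223] pointing down, gripper open.
Joint ranges: [-176.69, 176.69], [-43.24, 126.21], [12.49, 139.97], [-82, 262], [0, 151.66], [-163.58, 163.58]. Speed limits (degrees/s): [159.86, 159.86, 180, 180, 180, 180].

## Interface

Orientations are given as a 3x3 rotation matrix whose columns are the frame's x, y, z axes.
In Python, from rig import bot, vision, hand_in gives the robot as it stands. The module is installed in compiled form; this text tells all that it offers.
- The arm moves only by the shell command python3 -m handwheel 'ROWS'. ROWS is JSON, a list of rows, each an object of numbers: "hand": the gripper's target within -1 to 1 (fully open at 1, half-way at 0, shut at -1); "dx", "dy", "dz": the shift along the world's x, y, z in cm; "wx", "wy", "wz": the turn, a rotation vector about the world's x, y, z in rad. In form: [{"hand": .., "dx": .., "dy": .., "dz": .., "wx": .., "wy": .., "wz": ..}, ...]. A call has 1 to 10 rows; each row shifts and turns the commanded pose from where the row before left it; what a row does not reach is not made up. A row lasts 1/10 s, in which the tool goes at most 50 mm and 8.59 degrees, less where a joint would pass 70% of its speed; a pose out of reach is approached as far as the arm can. A call with a gripper value outside its range is refused whole. The fingers move at their own pace and stop on an object; the grip force is fixed at half the most. Time passes only in rows, so rows that do not move let the fingers close. It gives the time, the measured TCP pose, the force and the opening at its end, in the units of the state.
- bot.read_state(): the state, without advancing time (a new reading comes with each control period).
- vision.capture(name): name is "side" or "top"; returns (picture, depth): 420x560x3 uint8, red, green, blue; 420x560 float32, m along the optical axis (not along the pixel's ray), 0 where there is no reading.
- vision.get_calibration(name): a dict with "fx", "fy", "cx", "cy" (pixels), "rvec" (rotation vector, rad) and "tvec" (3), from world to camera coordinates, as OpenCV has them. Camera axes: x right, y down, z forward; pixel columns grow to the right and rows downward; lengths in m; the calibration is good to about 2 mm. A picture is of the moment at which its call begins. get_calibration takes no time and is no camera call.
- hand_in(): hands the job in, once; it reports no verdict.
The state is a dict: "time_s": time; "joint_positions": joint angles; "qvel": joint speeds; "tau": joint torques, N m; "position": TCP position; "tcp_rot": TCP orientation; "force": force on the tool from outside, world axes, zero at the start; "moment": the same for the moment, N m; "opening": opening from 0.0 (shut) to 1.0 (fully open).
Only numpy, scipy, OpenCV 4.12 (cv2) and the standard library are available. Lean on these libraries where they do the work, as an engineer would, in place of code of your own. Each camera call takes 0.05 s, during which the arm holds its last target.

## Working session

There is one attempt and no reset: what is moved stays moved. The work goes in short steps, Python scripts to look and compute and a shell command to move; the robot and the scene stay as the last step left them, time stands still between calls to the robot, and variables do not carry over. Pictures are saved under pics/ and viewed, and the job is handed in when it is done.

```bash
mkdir -p pics
cat > h.py <<'E'
import numpy as np, cv2
from rig import bot, vision
def cal(n):
    c=vision.get_calibration(n); K=np.array([[c['fx'],0,c['cx']],[0,c['fy'],c['cy']],[0,0,1.]])
    R,_=cv2.Rodrigues(np.array(c['rvec'],float)); return K,R,np.array(c['tvec'],float).reshape(3)
def snap(n,f):
    p,d=vision.capture(n); cv2.imwrite('pics/'+f+'.png',p[:,:,::-1]); np.savez('pics/'+f+'.npz',p=p,d=d); return p,d
def cloud(n,d):
    K,R,t=cal(n); v,u=np.mgrid[0:420,0:560]
    P=np.stack([(u-K[0,2])/K[0,0]*d,(v-K[1,2])/K[1,1]*d,d],-1)
    W=(P-t)@R; W[d<=0]=np.nan; return W
def proj(n,X):
    K,R,t=cal(n); c=np.atleast_2d(X)@R.T+t; q=c@K.T; return q[:,:2]/q[:,2:]
def load(f):
    z=np.load('pics/'+f+'.npz'); return z['p'],z['d']
E
python3 - <<'E'
from h import *
s=bot.read_state(); print(s['time_s'],s['position'],s['tcp_rot'],s['opening'],bot.hold_point_z)
for n in('top','side'):
    p,d=snap(n,n+'0'); K,R,t=cal(n); print(n,K[0,0],-R.T@t,R[2])
E
```

```text
0.0 [0.23244042 0.57937235 0.22158464] [[-9.27994702e-01  3.72591620e-01 -1.14846701e-03]
 [ 3.72593195e-01  9.27992958e-01 -1.83875812e-03]
 [ 3.80663429e-04 -2.13426878e-03 -9.99997650e-01]] 0.9985741790214582 0.0187
top 480.3786616861552 [ 0.29609087 -0.0040669   1.38607965] [ 0.19174875 -0.00147369 -0.98144294]
side 517.3765166487833 [ 0.18360488 -0.80272111  0.99027333] [ 0.28715778  0.63834199 -0.71418479]
```

View pics/top0.png

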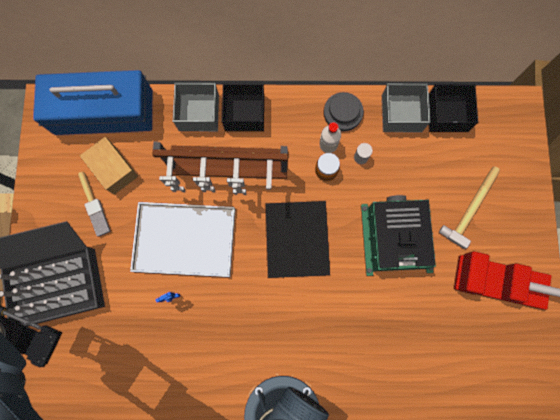

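View pics/side0.png

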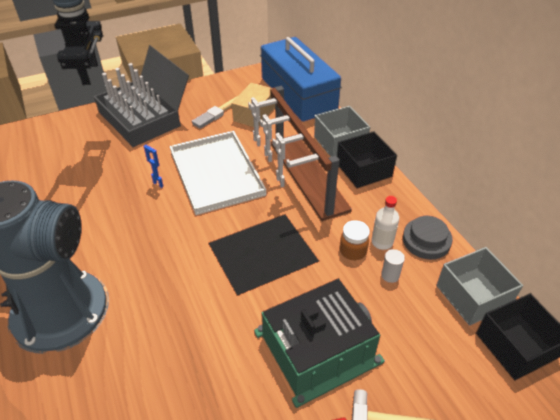

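Run:
```python
from h import *
p,d=load('top0'); q,e=load('side0')
a=cv2.resize(p[185:285,350:450],(400,400),interpolation=2); b=cv2.resize(q[270:400,245:390],(400,360),interpolation=2)
c=cv2.resize(p[135:205,145:300],(620,280),interpolation=2)
im=np.zeros((400,800,3),np.uint8); im[:,:400]=a; im[:360,400:]=b; cv2.imwrite('pics/c1.png',im[:,:,::-1])
b=cv2.resize(q[80:220,230:360],(520,560),interpolation=2);cv2.imwrite('pics/c2.png',b[:,:,::-1]);cv2.imwrite('pics/c3.png',c[:,:,::-1])
```

```text
(no output)
```

View pics/c1.png

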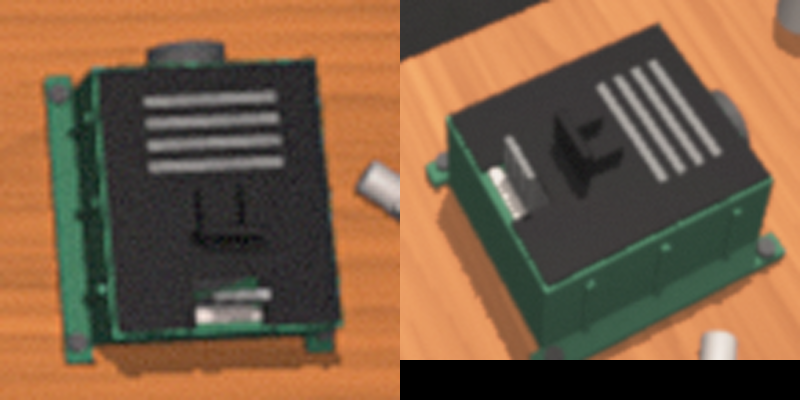

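View pics/c2.png

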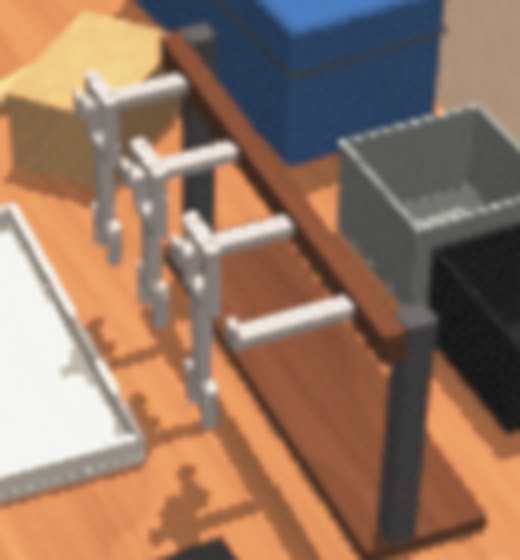

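View pics/c3.png

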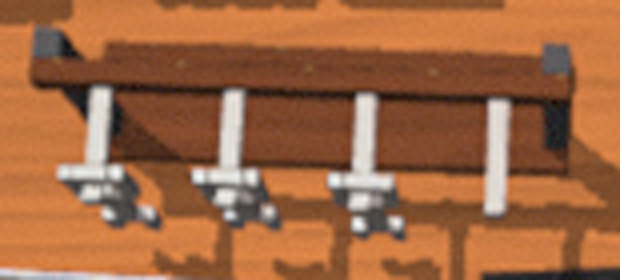

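```bash
cat > m.py <<'E'
from h import *
p,d=load('top0'); W=cloud('top',d)
def rect(m,name):
    pts=W[m][:,:2].astype(np.float32); 
    (c,s,a)=cv2.minAreaRect(pts); print(name,m.sum(),'c',np.round(c,4),'s',np.round(s,4),'a',round(a,2),'z',np.round(np.nanmedian(W[m][:,2]),4), np.round(np.nanstd(W[m][:,2]),4))
v,u=np.mgrid[0:420,0:560]
def roi(a,b,c,e): return (u>=a)&(u<b)&(v>=c)&(v<e)
g=p.astype(int).sum(-1); Z=W[...,2]
m=roi(355,440,190,285)&(abs(Z-.099)<.008); rect(cv2.erode(m.astype(np.uint8),np.ones((2,2)))>0,'cover')
m=roi(355,440,190,285)&(Z>.118); rect(m,'tabrib')
ys,xs=np.where(m); print(np.c_[xs,ys][:80:4].tolist())
m=roi(255,340,195,285)&(g<200)&(abs(Z)<.012); rect(cv2.morphologyEx(m.astype(np.uint8),cv2.MORPH_OPEN,np.ones((5,5)))>0,'mat')
m=roi(120,245,190,290)&(p[...,2]>150)&(p.min(-1)>140); rect(m,'tray'); 
m=roi(120,245,190,290)&(Z>.015); rect(m,'trayrim')
m=roi(150,295,140,200)&(Z>.15); rect(m,'rackall')
E
python3 m.py
```

```text
cover 3321 c [ 0.4837 -0.3282] s [0.1826 0.1553] a 2.31 z 0.1 0.0028
tabrib 109 c [ 0.4477 -0.3294] s [0.0748 0.043 ] a 7.94 z 0.1345 0.0059
[[411, 231], [410, 235], [411, 240], [415, 240], [403, 241], [407, 241], [412, 241], [416, 241], [401, 242], [405, 242], [409, 242], [413, 242], [399, 243], [403, 243], [407, 243], [411, 243], [415, 243], [403, 244], [408, 257], [412, 257]]
mat 4471 c [ 0.4828 -0.0418] s [0.2177 0.1775] a 2.52 z 0.0039 0.0028
tray 6528 c [0.4275 0.2267] s [0.1703 0.3947] a 33.98 z 0.0063 0.0071
trayrim 808 c [0.4976 0.2703] s [0.3138 0.2364] a 87.18 z 0.0255 0.0168
rackall 2095 c [0.648  0.1662] s [0.3483 0.1164] a 88.18 z 0.1961 0.0095
```

```bash
cat >> h.py <<'E'
def plane(n,uv,z):
    K,R,t=cal(n); uv=np.atleast_2d(np.asarray(uv,float)); C=-R.T@t
    r=np.c_[uv,np.ones(len(uv))]@np.linalg.inv(K).T@R; s=(z-C[2])/r[:,2]; return C+r*s[:,None]
def biggest(m):
    n,l,s,_=cv2.connectedComponentsWithStats(m.astype(np.uint8)); k=1+np.argmax(s[1:,4]); return l==k
def fit(n,m,z,name=''):
    m=biggest(m); c,_=cv2.findContours(m.astype(np.uint8),cv2.RETR_EXTERNAL,cv2.CHAIN_APPROX_NONE)
    c=max(c,key=cv2.contourArea)[:,0]; X=plane(n,c,z)[:,:2]
    (o,s,a)=cv2.minAreaRect((X*1000).astype(np.float32)); print(n,name,'c',np.round(o,1),'s',np.round(s,1),'a',round(a,2),'px',m.sum()); return o,s,a
v_,u_=np.mgrid[0:420,0:560]
def roi(a,b,c,e): return (u_>=a)&(u_<b)&(v_>=c)&(v_<e)
E
python3 - <<'E'
from h import *
for n in('top','side'):
    p,d=load(n+'0'); Z=cloud(n,d)[...,2]; P=p.astype(int)
    dark=(P.max(-1)<75)&(abs(P[...,1]-P[...,0])<14)
    r={'top':(355,440,190,285),'side':(250,390,275,400)}[n]
    m=roi(*r)&dark&(Z>.07); m=cv2.morphologyEx(m.astype(np.uint8),cv2.MORPH_OPEN,np.ones((3,3)))>0
    cv2.imwrite(f'pics/mc_{n}.png',m.astype(np.uint8)*255)
    if n=='top': fit(n,m,.099,'cover')
    r={'top':(255,340,195,285),'side':(200,330,205,300)}[n]
    m=roi(*r)&(P.max(-1)<70); m=cv2.morphologyEx(m.astype(np.uint8),cv2.MORPH_OPEN,np.ones((5,5)))>0
    fit(n,m,.003,'mat')
    r={'top':(120,245,190,290),'side':(160,275,120,220)}[n]
    m=roi(*r)&(P[...,2]>110); m=cv2.morphologyEx(m.astype(np.uint8),cv2.MORPH_OPEN,np.ones((3,3)))>0
    fit(n,m,.025,'tray')
    cv2.imwrite(f'pics/mt_{n}.png',m.astype(np.uint8)*255)
E
cd pics; python3 -c "
import cv2,numpy as np
cv2.imwrite('mm.png',np.hstack([cv2.resize(cv2.imread(f),(400,300)) for f in('mc_side.png','mt_top.png')]))"
```

```text
top cover c [ 485.3 -328.4] s [179.8 148.3] a 2.69 px 2685
top mat c [482.3 -41.2] s [215.4 175.8] a 2.55 px 4453
top tray c [479.  285.2] s [282.1 202.3] a 87.05 px 6581
side mat c [483.6 -42.7] s [213.  173.2] a 2.63 px 4642
side tray c [479.7 275.6] s [308.6 208.3] a 87.49 px 5270
```

View pics/mm.png

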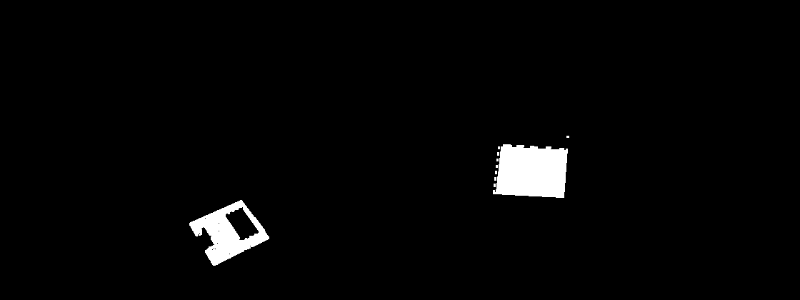

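Run:
```python
from h import *
c=np.array([.4853,-.3284]); a=np.radians(2.69); M=np.array([[np.cos(a),-np.sin(a)],[np.sin(a),np.cos(a)]])
def w(x,y,z): return np.r_[c+M@[x/1000,y/1000],z/1000]
pts=[]
for z in(99,135):
    for y in(-18,18): pts+=[w(-74,y,z)]
for z in(99,135):
    for y in(-22,22): pts+=[w(-25,y,z),w(-33,y,z)]
pts+=[w(x,y,99) for x in(-90,90) for y in(-75,75)]
for n,r in(('top',(350,185,100,100)),('side',(245,270,145,130))):
    p,_=load(n+'0'); x,y,ww,hh=r; im=cv2.resize(p[y:y+hh,x:x+ww],None,fx=5,fy=5,interpolation=2).copy()
    for i,q in enumerate(proj(n,pts)):
        cv2.circle(im,tuple(int(k) for k in((q-[x,y]+.5)*5)),3,(255,0,0) if i<4 else (0,255,255) if i<12 else (255,255,0),-1)
    cv2.imwrite(f'pics/o_{n}.png',im[:,:,::-1])
```

```text
(no output)
```

View pics/o_top.png

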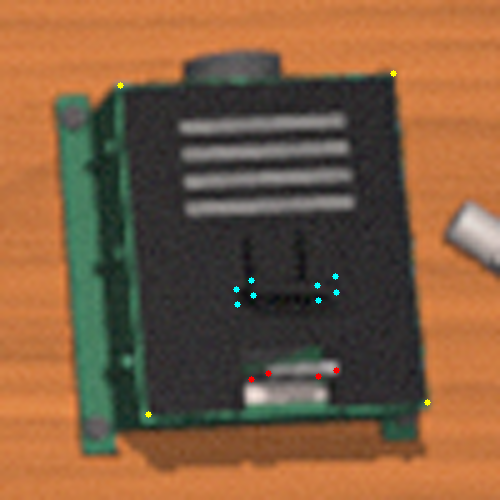

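View pics/o_side.png

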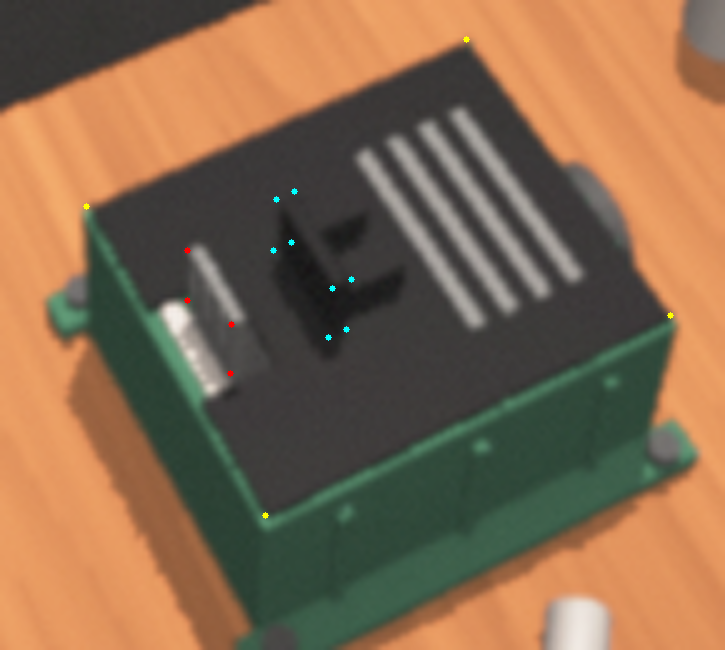

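Run:
```python
from h import *
np.set_printoptions(linewidth=250)
c=np.array([.4853,-.3284]); a=np.radians(2.69); M=np.array([[np.cos(a),-np.sin(a)],[np.sin(a),np.cos(a)]])
for n in('top','side'):
    p,d=load(n+'0'); W=cloud(n,d)
    L=(W[...,:2]-c)@M*1000; z=W[...,2]*1000
    H=np.full((14,16),np.nan)
    for i in range(14):
        for j in range(16):
            x0=-98+i*8; y0=40-j*5
            s=(L[...,0]>=x0)&(L[...,0]<x0+8)&(L[...,1]<=y0)&(L[...,1]>y0-5)
            if s.any(): H[i,j]=np.nanmax(z[s])
    print(n); print(np.c_[[-94+8*i for i in range(14)],np.round(H)])
# label
p,d=load('top0'); W=cloud('top',d); print(np.round(W[260:268:2,398:420:3,2],3))
```

```text
top
[[-94.  98.  98.  95.  96.  96.  95.  97.  95.  96.  98.  95.  97.  92.  98.  97.  94.]
 [-86. 102. 104. 103. 101.  98.  99. 100.  98.  99.  98.  99.  99. 102. 103. 101. 103.]
 [-78. 102. 105. 102. 100. 113.  99. 137. 136.  99. 131. 100. 100. 103. 104. 105. 103.]
 [-70. 103. 101. 105. 100. 141. 143. 139. 136. 141. 140. 137. 134. 104. 101. 106. 103.]
 [-62. 101. 107. 104.  97.  nan  nan  53.  56.  57.  48.  nan  nan 105. 102. 102. 102.]
 [-54. 106. 106. 100. 103. 101. 102. 101. 101. 100. 102. 102. 101. 106. 101. 103. 100.]
 [-46. 102. 102. 100. 103. 104. 104. 100. 103. 105. 103. 101. 101. 106. 105.  99. 102.]
 [-38. 102. 104. 102. 102. 101. 100. 103. 101. 105. 103. 104. 101. 104. 104. 101. 104.]
 [-30. 102. 103. 104. 138. 140. 138. 138. 138. 137. 140. 140. 137. 134. 102. 103. 103.]
 [-22. 103. 101. 103. 104. 116. 120. 101.  99. 102. 133. 137. 133.  nan 102. 101. 102.]
 [-14. 106. 102. 107. 105. 116. 120. 102. 107. 103. 118. 117. 104. 103. 102. 102. 103.]
 [ -6. 104. 102. 102. 101. 121. 113.  99. 103. 102. 106. 119.  nan 104. 102. 103. 102.]
 [  2. 104. 106. 107. 101. 114. 116. 102
[... 879 characters left out ...]
37. 137. 137. 137. 137. 139. 136. 137. 101. 101. 101.]
 [-22. 100. 100.  nan  nan 135.  nan  nan 134. 135. 136. 117. 136. 134. 102. 102. 102.]
 [-14. 102. 101. 100.  nan 113. 117.  99. 103. 100.  nan 117. 113. 101. 101. 100. 101.]
 [ -6. 102. 101. 104. 100.  nan 120. 101. 101. 101.  nan 116. 117. 105. 100. 101. 101.]
 [  2. 100. 100. 101.  nan 117. 117. 101. 104. 102.  nan 116. 117. 100. 102. 100. 103.]
 [ 10. 103. 100.  99. 101.  99. 103. 100. 102. 102. 102. 103. 100. 100. 102. 101. 102.]]
[[0.1   0.105 0.099 0.097 0.093 0.014 0.1   0.1  ]
 [0.1   0.099 0.093 0.094 0.097 0.097 0.103 0.098]
 [0.096 0.096 0.096 0.095 0.095 0.097 0.098 0.098]
 [0.098 0.098 0.097 0.095 0.097 0.097 0.091 0.096]]
```

```bash
python3 -m handwheel '[{"hand":1,"dz":3,"dx":2,"wz":-0.1},{"hand":1,"dz":3,"dx":3,"dy":-2,"wz":-0.1},{"hand":1,"dz":1,"dx":4,"dy":-3,"wz":-0.1},{"hand":1,"dx":4,"dy":-4,"wz":-0.1},{"hand":1,"dx":4,"dy":-4,"wz":-0.1},{"hand":1,"dx":3,"dy":-4,"wz":-0.1},{"hand":1,"dx":1,"dy":-4,"wz":-0.1},{"hand":1,"dy":-4,"wz":-0.1},{"hand":1,"dy":-4,"wz":-0.1},{"hand":1,"dy":-4,"wz":-0.1}]'
```

```text
invalid input
```

```bash
python3 -m handwheel '[{"hand":1,"dx":2,"dy":0,"dz":3,"wx":0,"wy":0,"wz":-0.1},{"hand":1,"dx":3,"dy":-2,"dz":3,"wx":0,"wy":0,"wz":-0.1},{"hand":1,"dx":4,"dy":-3,"dz":1,"wx":0,"wy":0,"wz":-0.1},{"hand":1,"dx":4,"dy":-4,"dz":0,"wx":0,"wy":0,"wz":-0.1}]'
```

```text
time_s: 0.5
position: [0.3594, 0.4959, 0.2944]
tcp_rot: [[-0.708, 0.706, 0.004], [0.706, 0.708, 0.004], [-0.0, 0.005, -1.0]]
force: [0.7, 0.0, -1.1]
opening: 1.001
```

```bash
python3 -m handwheel '[{"hand":1,"dx":4,"dy":-4,"dz":0,"wx":0,"wy":0,"wz":-0.1},{"hand":1,"dx":3,"dy":-4,"dz":0,"wx":0,"wy":0,"wz":-0.1},{"hand":1,"dx":1,"dy":-4,"dz":0,"wx":0,"wy":0,"wz":-0.1},{"hand":1,"dx":0,"dy":-4,"dz":0,"wx":0,"wy":0,"wz":-0.1},{"hand":1,"dx":0,"dy":-4,"dz":0,"wx":0,"wy":0,"wz":-0.1},{"hand":1,"dx":0,"dy":-4,"dz":0,"wx":0,"wy":0,"wz":-0.1},{"hand":1,"dx":0,"dy":-4,"dz":0,"wx":0,"wy":0,"wz":-0.1},{"hand":1,"dx":0,"dy":-4,"dz":0,"wx":0,"wy":0,"wz":0},{"hand":1,"dx":0,"dy":-4,"dz":0,"wx":0,"wy":0,"wz":0},{"hand":1,"dx":0,"dy":-4,"dz":0,"wx":0,"wy":0,"wz":0}]'
python3 -m handwheel '[{"hand":1,"dx":0,"dy":-4,"dz":0,"wx":0,"wy":0,"wz":0},{"hand":1,"dx":0,"dy":-4,"dz":0,"wx":0,"wy":0,"wz":0},{"hand":1,"dx":0,"dy":-4,"dz":0,"wx":0,"wy":0,"wz":0},{"hand":1,"dx":0,"dy":-4,"dz":0,"wx":0,"wy":0,"wz":0},{"hand":1,"dx":0,"dy":-4,"dz":0,"wx":0,"wy":0,"wz":0},{"hand":1,"dx":0,"dy":-4,"dz":0,"wx":0,"wy":0,"wz":0},{"hand":1,"dx":0,"dy":-4,"dz":0,"wx":0,"wy":0,"wz":0},{"hand":1,"dx":0,"dy":-4,"dz":0,"wx":0,"wy":0,"wz":0},{"hand":1,"dx":0,"dy":-4,"dz":0,"wx":0,"wy":0,"wz":0},{"hand":1,"dx":0,"dy":-4,"dz":0,"wx":0,"wy":0,"wz":0}]'
```

```text
time_s: 1.5
position: [0.4322, 0.0984, 0.2921]
tcp_rot: [[-0.089, 0.996, -0.0], [0.996, 0.089, -0.0], [0.0, -0.0, -1.0]]
force: [0.5, 0.0, 0.0]
opening: 0.998
time_s: 2.5
position: [0.4322, -0.3016, 0.2919]
tcp_rot: [[-0.089, 0.996, -0.001], [0.996, 0.089, 0.001], [0.001, -0.0, -1.0]]
force: [-0.0, 0.4, 0.6]
opening: 0.999
```

```bash
python3 -m handwheel '[{"hand":1,"dx":0.9,"dy":-2.9,"dz":0,"wx":0,"wy":0,"wz":-0.042},{"hand":1,"dx":0,"dy":0,"dz":-3,"wx":0,"wy":0,"wz":0},{"hand":1,"dx":0,"dy":0,"dz":-4,"wx":0,"wy":0,"wz":0},{"hand":1,"dx":0,"dy":0,"dz":-4,"wx":0,"wy":0,"wz":0},{"hand":1,"dx":0,"dy":0,"dz":-2.5,"wx":0,"wy":0,"wz":0},{"hand":1,"dx":0,"dy":0,"dz":0,"wx":0,"wy":0,"wz":0},{"hand":1,"dx":0,"dy":0,"dz":0,"wx":0,"wy":0,"wz":0}]'
python3 - <<'E'
from h import *
p,d=snap('side','side1'); cv2.imwrite('pics/c4.png',cv2.resize(p[200:400,210:410],(800,600)[::1] if 0 else (600,600),interpolation=2)[:,:,::-1])
E
```

```text
time_s: 3.2
position: [0.4418, -0.3292, 0.1573]
tcp_rot: [[-0.047, 0.999, -0.001], [0.999, 0.047, 0.001], [0.001, -0.0, -1.0]]
force: [0.6, -0.3, 0.1]
opening: 1.0
```

View pics/c4.png

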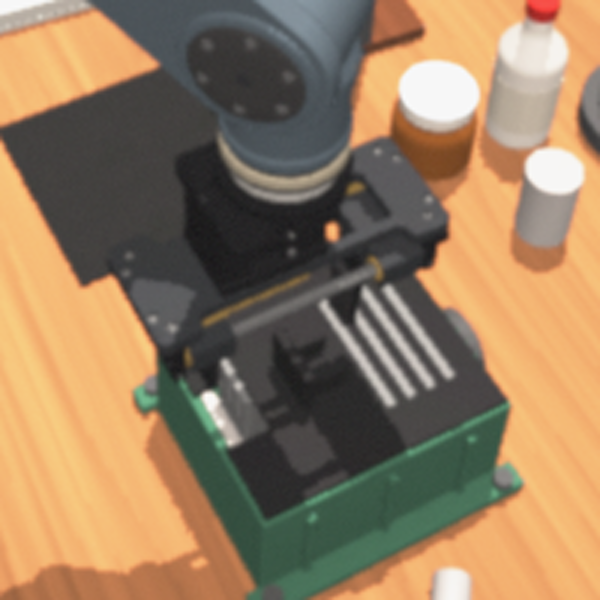

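```bash
python3 -m handwheel '[{"hand":1,"dx":0,"dy":-0.1,"dz":-1.5,"wx":0,"wy":0,"wz":0},{"hand":1,"dx":0,"dy":0,"dz":-1.5,"wx":0,"wy":0,"wz":0},{"hand":1,"dx":0,"dy":0,"dz":-1.0,"wx":0,"wy":0,"wz":0},{"hand":1,"dx":0,"dy":0,"dz":-0.5,"wx":0,"wy":0,"wz":0},{"hand":1,"dx":0,"dy":0,"dz":0,"wx":0,"wy":0,"wz":0}]'
```

```text
time_s: 3.75
position: [0.4419, -0.3303, 0.1126]
tcp_rot: [[-0.047, 0.999, 0.0], [0.999, 0.047, -0.0], [-0.0, 0.0, -1.0]]
force: [0.2, -1.0, 0.0]
opening: 1.003
```

No contact. Pinch.

```bash
python3 -m handwheel '[{"hand":-1,"dx":0,"dy":0,"dz":0,"wx":0,"wy":0,"wz":0},{"hand":-1,"dx":0,"dy":0,"dz":0,"wx":0,"wy":0,"wz":0},{"hand":-1,"dx":0,"dy":0,"dz":0,"wx":0,"wy":0,"wz":0},{"hand":-1,"dx":0,"dy":0,"dz":0,"wx":0,"wy":0,"wz":0},{"hand":-1,"dx":0,"dy":0,"dz":0,"wx":0,"wy":0,"wz":0},{"hand":-1,"dx":0,"dy":0,"dz":0,"wx":0,"wy":0,"wz":0},{"hand":-1,"dx":0,"dy":0,"dz":0,"wx":0,"wy":0,"wz":0},{"hand":-1,"dx":0,"dy":0,"dz":0,"wx":0,"wy":0,"wz":0}]'
```

```text
time_s: 4.55
position: [0.4423, -0.3303, 0.1126]
tcp_rot: [[-0.046, 0.999, 0.001], [0.999, 0.046, -0.0], [-0.0, 0.001, -1.0]]
force: [-0.1, 0.6, 1.8]
opening: 0.434
```

```bash
python3 -m handwheel '[{"hand":-1,"dx":0,"dy":0,"dz":0.3,"wx":0,"wy":0,"wz":0},{"hand":-1,"dx":0,"dy":0,"dz":0.5,"wx":0,"wy":0,"wz":0},{"hand":-1,"dx":0,"dy":0,"dz":0.8,"wx":0,"wy":0,"wz":0},{"hand":-1,"dx":0,"dy":0,"dz":1,"wx":0,"wy":0,"wz":0},{"hand":-1,"dx":0,"dy":0,"dz":1,"wx":0,"wy":0,"wz":0},{"hand":-1,"dx":0,"dy":0,"dz":1,"wx":0,"wy":0,"wz":0}]'
python3 - <<'E'
from h import *
p,d=snap('side','side2'); cv2.imwrite('pics/c5.png',cv2.resize(p[200:400,210:410],(600,600),interpolation=2)[:,:,::-1])
E
```

```text
time_s: 5.15
position: [0.4419, -0.3302, 0.1595]
tcp_rot: [[-0.047, 0.999, 0.0], [0.999, 0.047, -0.0], [-0.001, 0.0, -1.0]]
force: [0.1, -0.0, -2.3]
opening: 0.435
```

View pics/c5.png

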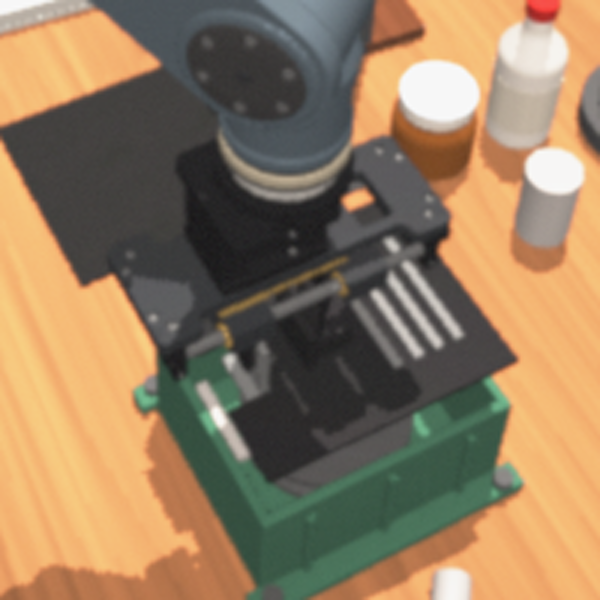

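```bash
python3 -m handwheel '[{"hand":-1,"dx":0,"dy":0,"dz":2,"wx":0,"wy":0,"wz":0},{"hand":-1,"dx":0,"dy":1,"dz":1.5,"wx":0,"wy":0,"wz":0},{"hand":-1,"dx":0,"dy":2,"dz":0,"wx":0,"wy":0,"wz":0},{"hand":-1,"dx":0,"dy":3,"dz":0,"wx":0,"wy":0,"wz":0},{"hand":-1,"dx":0,"dy":3,"dz":0,"wx":0,"wy":0,"wz":0},{"hand":-1,"dx":0,"dy":3,"dz":0,"wx":0,"wy":0,"wz":0},{"hand":-1,"dx":0,"dy":3,"dz":0,"wx":0,"wy":0,"wz":0},{"hand":-1,"dx":0,"dy":3,"dz":0,"wx":0,"wy":0,"wz":0},{"hand":-1,"dx":-0.3,"dy":3,"dz":0,"wx":0,"wy":0,"wz":0},{"hand":-1,"dx":0,"dy":3,"dz":0,"wx":0,"wy":0,"wz":0}]'
python3 -m handwheel '[{"hand":-1,"dx":0,"dy":2.5,"dz":0,"wx":0,"wy":0,"wz":0},{"hand":-1,"dx":0,"dy":2,"dz":-2,"wx":0,"wy":0,"wz":0},{"hand":-1,"dx":0,"dy":0,"dz":-3,"wx":0,"wy":0,"wz":0},{"hand":-1,"dx":0,"dy":0,"dz":-3,"wx":0,"wy":0,"wz":0},{"hand":-1,"dx":0,"dy":0,"dz":-2,"wx":0,"wy":0,"wz":0},{"hand":-1,"dx":0,"dy":0,"dz":-1,"wx":0,"wy":0,"wz":0},{"hand":-1,"dx":0,"dy":0,"dz":0,"wx":0,"wy":0,"wz":0}]'
python3 - <<'E'
from h import *
p,d=snap('side','side3'); cv2.imwrite('pics/c6.png',cv2.resize(p[140:340,160:360],(600,600),interpolation=2)[:,:,::-1])
E
```

```text
time_s: 6.2
position: [0.4367, -0.0869, 0.1928]
tcp_rot: [[-0.047, 0.999, -0.002], [0.999, 0.047, 0.002], [0.002, -0.002, -1.0]]
force: [0.1, -0.3, -2.7]
opening: 0.433
time_s: 6.9
position: [0.4372, -0.0439, 0.0824]
tcp_rot: [[-0.048, 0.999, -0.004], [0.999, 0.048, 0.002], [0.002, -0.004, -1.0]]
force: [0.2, 0.1, -1.4]
opening: 0.433
```

View pics/c6.png

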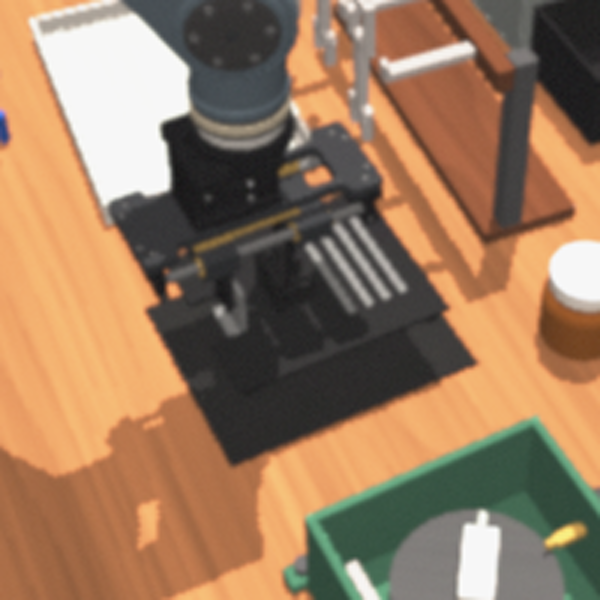

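```bash
python3 -m handwheel '[{"hand":-1,"dx":0.2,"dy":0,"dz":-1.5,"wx":0,"wy":0,"wz":0},{"hand":-1,"dx":0,"dy":0,"dz":-1.5,"wx":0,"wy":0,"wz":0},{"hand":-1,"dx":0,"dy":0,"dz":-1.0,"wx":0,"wy":0,"wz":0},{"hand":-1,"dx":0,"dy":0,"dz":-0.4,"wx":0,"wy":0,"wz":0},{"hand":-1,"dx":0,"dy":0,"dz":-0.3,"wx":0,"wy":0,"wz":0},{"hand":-1,"dx":0,"dy":0,"dz":0,"wx":0,"wy":0,"wz":0}]'
python3 - <<'E'
from h import *
p,d=snap('top','top4'); cv2.imwrite('pics/c7.png',cv2.resize(p[190:290,250:350],(600,600),interpolation=2)[:,:,::-1])
E
```

```text
time_s: 7.55
position: [0.4409, -0.0452, 0.0365]
tcp_rot: [[-0.047, 0.999, 0.0], [0.999, 0.047, -0.0], [-0.0, 0.0, -1.0]]
force: [0.7, 0.4, -2.6]
opening: 0.429
```

View pics/c7.png

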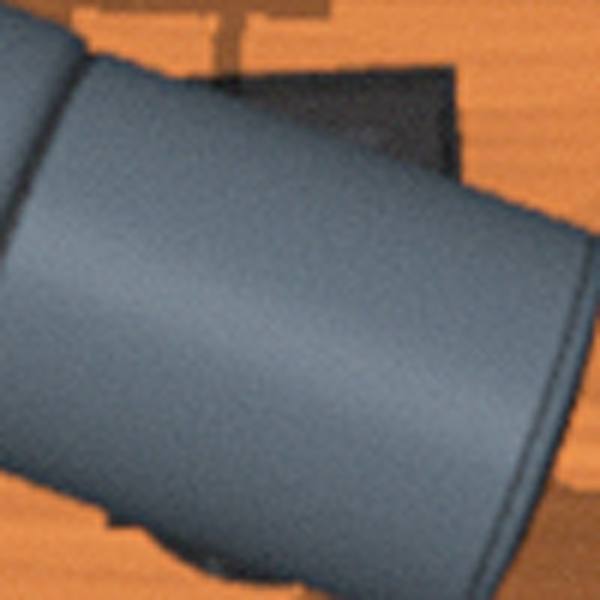

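```bash
python3 -m handwheel '[{"hand":-1,"dx":-0.1,"dy":0.1,"dz":-0.15,"wx":0,"wy":0,"wz":0},{"hand":-1,"dx":0,"dy":0,"dz":-0.1,"wx":0,"wy":0,"wz":0},{"hand":-1,"dx":0,"dy":0,"dz":0,"wx":0,"wy":0,"wz":0}]'
```

```text
time_s: 7.9
position: [0.4399, -0.0441, 0.0345]
tcp_rot: [[-0.047, 0.999, 0.001], [0.999, 0.047, -0.0], [-0.0, 0.001, -1.0]]
force: [-0.5, 0.4, 3.6]
opening: 0.433
```

Contact is made (+3.6 N), so the feet are on the mat. Release and rise.

```bash
python3 -m handwheel '[{"hand":0,"dx":0,"dy":0,"dz":0,"wx":0,"wy":0,"wz":0},{"hand":0.6,"dx":0,"dy":0,"dz":0,"wx":0,"wy":0,"wz":0},{"hand":1,"dx":0,"dy":0,"dz":0,"wx":0,"wy":0,"wz":0},{"hand":1,"dx":0,"dy":0,"dz":0,"wx":0,"wy":0,"wz":0},{"hand":1,"dx":0,"dy":0,"dz":0,"wx":0,"wy":0,"wz":0},{"hand":1,"dx":0,"dy":0,"dz":1,"wx":0,"wy":0,"wz":0},{"hand":1,"dx":0,"dy":0,"dz":2,"wx":0,"wy":0,"wz":0},{"hand":1,"dx":0,"dy":0,"dz":3,"wx":0,"wy":0,"wz":0},{"hand":1,"dx":0,"dy":0,"dz":4,"wx":0,"wy":0,"wz":0},{"hand":1,"dx":0,"dy":0,"dz":4,"wx":0,"wy":0,"wz":0}]'
python3 -m handwheel '[{"hand":1,"dx":0,"dy":-2,"dz":4,"wx":0,"wy":0,"wz":0},{"hand":1,"dx":-1,"dy":4,"dz":2,"wx":0,"wy":0,"wz":0},{"hand":1,"dx":-2,"dy":4,"dz":0,"wx":0,"wy":0,"wz":0},{"hand":1,"dx":-2,"dy":4,"dz":0,"wx":0,"wy":0,"wz":0},{"hand":1,"dx":0,"dy":4,"dz":0,"wx":0,"wy":0,"wz":0},{"hand":1,"dx":0,"dy":4,"dz":0,"wx":0,"wy":0,"wz":0},{"hand":1,"dx":0,"dy":4,"dz":0,"wx":0,"wy":0,"wz":0}]'
python3 - <<'E'
from h import *
p,d=snap('top','top5'); q,e=snap('side','side5')
for n,P,z in(('top',p.astype(int),.022),):
    m=roi(255,350,190,290)&(P.max(-1)<70)
    fit(n,m,.003,'mat+cover')
im=np.zeros((400,800,3),np.uint8); im[:,:400]=cv2.resize(p[185:285,255:355],(400,400),interpolation=2); im[:,400:]=cv2.resize(p[185:285,350:450],(400,400),interpolation=2)
cv2.imwrite('pics/c8.png',im[:,:,::-1])
E
```

```text
time_s: 8.9
position: [0.4394, -0.044, 0.1757]
tcp_rot: [[-0.047, 0.999, -0.0], [0.999, 0.047, 0.0], [0.0, -0.0, -1.0]]
force: [1.0, 0.1, -0.0]
opening: 0.996
time_s: 9.6
position: [0.3894, 0.1775, 0.2348]
tcp_rot: [[-0.047, 0.999, 0.002], [0.999, 0.047, 0.0], [0.0, 0.002, -1.0]]
force: [1.1, -0.2, -0.1]
opening: 1.0
top mat+cover c [482.9 -41.1] s [216.6 175.4] a 2.38 px 3856
```

View pics/c8.png

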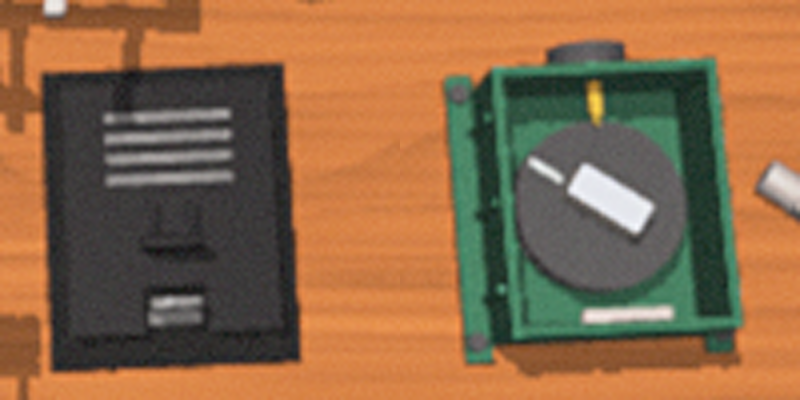

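View pics/side5.png

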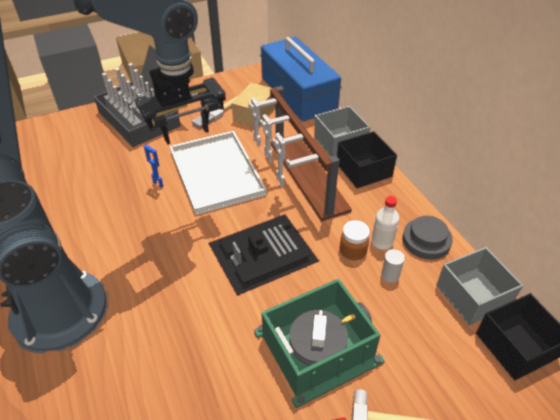

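Run:
```python
from h import *
for n,r in(('top',(480//4+262,190,40,70)),):
    pass
p,d=load('top5'); P=p.astype(int); q,e=load('side5'); Q=q.astype(int)
# hub
mt=roi(380,425,205,262)&(P.min(-1)>130); ms=roi(290,350,300,370)&(Q.min(-1)>140)
for n,m in(('top',mt),('side',ms)):
    nn,l,s,c=cv2.connectedComponentsWithStats(m.astype(np.uint8))
    for k in range(1,nn):
        if s[k,4]>8: print(n,s[k],c[k],plane(n,c[k],.08)[0].round(4),plane(n,c[k],.05)[0].round(4))
o,s,a=fit('top',mt,.08,'hub')
# pointer tip: yellow
for n,I,r in(('top',P,(380,430,195,225)),('side',Q,(320,370,300,340))):
    m=roi(*r)&(I[...,0]>130)&(I[...,2]<90)&(I[...,1]>100); ys,xs=np.where(m); X=plane(n,np.c_[xs,ys],.053); print(n,len(xs),X.min(0).round(4),X.max(0).round(4)); 
# cover
g=P.sum(-1)
for u in (270,): print([int(x) for x in g[235,258:335]])
print([int(x) for x in g[190:285,275]])
```

```text
top [382 224   9   7  28] [385.85714286 226.96428571] [ 0.5043 -0.284   0.08  ] [ 0.5091 -0.2905  0.05  ]
top [392 226  22  17 197] [402.30964467 234.07106599] [ 0.4846 -0.3284  0.08  ] [ 0.489  -0.3359  0.05  ]
side [312 310  15  32 373] [319.15549598 326.78284182] [ 0.4859 -0.3291  0.08  ] [ 0.4958 -0.3135  0.05  ]
side [290 346   3   7  15] [290.73333333 349.53333333] [ 0.4123 -0.3507  0.08  ] [ 0.4198 -0.3358  0.05  ]
top hub c [ 484.7 -328.4] s [57.9 25.7] a 58.25 px 197
top 212 [ 0.54   -0.4162  0.053 ] [ 0.6009 -0.2761  0.053 ]
side 31 [ 0.5433 -0.3272  0.053 ] [ 0.5746 -0.3154  0.053 ]
[403, 401, 395, 393, 398, 399, 404, 367, 228, 137, 123, 133, 155, 168, 178, 196, 162, 182, 163, 181, 190, 181, 175, 183, 161, 181, 175, 184, 162, 183, 191, 175, 198, 151, 160, 176, 167, 193, 158, 184, 193, 173, 189, 153, 142, 176, 176, 180, 181, 166, 159, 185, 162, 152, 188, 167, 171, 170, 172, 179, 160, 168, 167, 169, 157, 148, 107, 108, 119, 170, 339, 416, 401, 402, 414, 412, 413]
[269, 281, 367, 421, 419, 414, 422, 429, 424, 424, 435, 440, 378, 191, 103, 141, 143, 171, 183, 175, 164, 173, 186, 163, 170, 174, 174, 181, 192, 181, 177, 173, 168, 194, 188, 175, 163, 164, 191, 187, 181, 165, 168, 195, 181, 182, 174, 182, 174, 190, 172, 184, 183, 173, 189, 190, 177, 173, 167, 195, 181, 188, 183, 182, 180, 191, 187, 190, 181, 184, 177, 178, 179, 200, 168, 174, 180, 183, 175, 122, 115, 135, 137, 138, 134, 132, 121, 184, 371, 450, 433, 446, 432, 430, 437]
```

```bash
python3 -m handwheel '[{"hand":1,"dx":0,"dy":-3,"dz":0,"wx":0,"wy":0,"wz":0},{"hand":1,"dx":1,"dy":-4,"dz":0,"wx":0,"wy":0,"wz":0},{"hand":1,"dx":1,"dy":-4,"dz":0,"wx":0,"wy":0,"wz":-0.1},{"hand":1,"dx":1,"dy":-4,"dz":0,"wx":0,"wy":0,"wz":-0.1},{"hand":1,"dx":1,"dy":-4,"dz":0,"wx":0,"wy":0,"wz":-0.1},{"hand":1,"dx":1,"dy":-4,"dz":0,"wx":0,"wy":0,"wz":-0.1},{"hand":1,"dx":1,"dy":-4,"dz":0,"wx":0,"wy":0,"wz":-0.1},{"hand":1,"dx":1,"dy":-4,"dz":0,"wx":0,"wy":0,"wz":-0.1},{"hand":1,"dx":1,"dy":-4,"dz":0,"wx":0,"wy":0,"wz":0},{"hand":1,"dx":1,"dy":-4,"dz":0,"wx":0,"wy":0,"wz":0}]'
python3 -m handwheel '[{"hand":1,"dx":0.5,"dy":-4,"dz":0,"wx":0,"wy":0,"wz":0},{"hand":0.4,"dx":0,"dy":-4,"dz":0,"wx":0,"wy":0,"wz":0},{"hand":0.4,"dx":0,"dy":-3.6,"dz":0,"wx":0,"wy":0,"wz":0},{"hand":0.4,"dx":0,"dy":0,"dz":-2,"wx":0,"wy":0,"wz":0},{"hand":0.4,"dx":0,"dy":0,"dz":-4,"wx":0,"wy":0,"wz":0},{"hand":0.4,"dx":0,"dy":0,"dz":-4,"wx":0,"wy":0,"wz":0},{"hand":0.4,"dx":0,"dy":0,"dz":-2,"wx":0,"wy":0,"wz":0},{"hand":0.4,"dx":0,"dy":0,"dz":0,"wx":0,"wy":0,"wz":0}]'
python3 -c "
from h import *
s=bot.read_state();print(s['position'],s['tcp_rot'],s['joint_positions'])"
```

```text
time_s: 10.7
position: [0.4791, -0.2165, 0.2343]
tcp_rot: [[0.526, 0.85, -0.0], [0.85, -0.526, -0.0], [-0.0, 0.0, -1.0]]
force: [0.6, 0.9, 1.0]
opening: 1.001
time_s: 11.5
position: [0.482, -0.3289, 0.111]
tcp_rot: [[0.526, 0.85, -0.006], [0.85, -0.526, 0.005], [0.002, -0.008, -1.0]]
force: [0.3, 0.7, 0.8]
opening: 0.708
[ 0.48202632 -0.32894878  0.1110151 ] [[ 0.52600214  0.8504647  -0.00561672]
 [ 0.85048186 -0.52597791  0.00527687]
 [ 0.00153352 -0.00755256 -0.9999703 ]] [-4.52672362e+01  3.56793207e+01  9.33659668e+01 -2.02529189e-02
  5.13959951e+01 -1.35190973e+01]
```

```bash
python3 -m handwheel '[{"hand":0.4,"dx":0.1,"dy":0.05,"dz":-1,"wx":0,"wy":0,"wz":0},{"hand":0.4,"dx":0,"dy":0,"dz":-1.5,"wx":0,"wy":0,"wz":0},{"hand":0.4,"dx":0,"dy":0,"dz":0,"wx":0,"wy":0,"wz":0}]'
```

```text
time_s: 11.8
position: [0.4855, -0.3297, 0.0888]
tcp_rot: [[0.525, 0.851, -0.0], [0.851, -0.525, 0.0], [0.0, -0.001, -1.0]]
force: [-1.1, 0.1, -0.2]
opening: 0.7
```

```bash
python3 -m handwheel '[{"hand":0.4,"dx":-0.05,"dy":0.1,"dz":-1,"wx":0,"wy":0,"wz":0},{"hand":0.4,"dx":0,"dy":0,"dz":-1.5,"wx":0,"wy":0,"wz":0},{"hand":0.4,"dx":0,"dy":0,"dz":-0.6,"wx":0,"wy":0,"wz":0},{"hand":0.4,"dx":0,"dy":0,"dz":0,"wx":0,"wy":0,"wz":0},{"hand":0.4,"dx":0,"dy":0,"dz":0,"wx":0,"wy":0,"wz":0}]'
```

```text
time_s: 12.3
position: [0.4856, -0.3289, 0.0583]
tcp_rot: [[0.525, 0.851, 0.001], [0.851, -0.525, -0.001], [-0.0, 0.001, -1.0]]
force: [-0.5, -0.6, -0.5]
opening: 0.7
```

```bash
python3 -m handwheel '[{"hand":-1,"dx":-0.05,"dy":0.05,"dz":0,"wx":0,"wy":0,"wz":0},{"hand":-1,"dx":0,"dy":0,"dz":0,"wx":0,"wy":0,"wz":0},{"hand":-1,"dx":0,"dy":0,"dz":0,"wx":0,"wy":0,"wz":0},{"hand":-1,"dx":0,"dy":0,"dz":0,"wx":0,"wy":0,"wz":0},{"hand":-1,"dx":0,"dy":0,"dz":0,"wx":0,"wy":0,"wz":0},{"hand":-1,"dx":0,"dy":0,"dz":0,"wx":0,"wy":0,"wz":0}]'
```

```text
time_s: 12.9
position: [0.4848, -0.3282, 0.0579]
tcp_rot: [[0.525, 0.851, 0.0], [0.851, -0.525, -0.0], [-0.0, 0.0, -1.0]]
force: [-0.5, 1.7, 0.5]
opening: 0.275
```

```bash
python3 -m handwheel '[{"hand":-1,"dx":0,"dy":0,"dz":0,"wx":0,"wy":0,"wz":-0.05},{"hand":-1,"dx":0,"dy":0,"dz":0,"wx":0,"wy":0,"wz":-0.1},{"hand":-1,"dx":0,"dy":0,"dz":0,"wx":0,"wy":0,"wz":-0.12},{"hand":-1,"dx":0,"dy":0,"dz":0,"wx":0,"wy":0,"wz":-0.12},{"hand":-1,"dx":0,"dy":0,"dz":0,"wx":0,"wy":0,"wz":-0.12},{"hand":-1,"dx":0,"dy":0,"dz":0,"wx":0,"wy":0,"wz":-0.12},{"hand":-1,"dx":0,"dy":0,"dz":0,"wx":0,"wy":0,"wz":-0.12},{"hand":-1,"dx":0,"dy":0,"dz":0,"wx":0,"wy":0,"wz":-0.12},{"hand":-1,"dx":0,"dy":0,"dz":0,"wx":0,"wy":0,"wz":-0.1},{"hand":-1,"dx":0,"dy":0,"dz":0,"wx":0,"wy":0,"wz":0}]'
python3 - <<'E'
from h import *
p,d=load('top5'); q,e=load('side5')
for n,I,r in(('top',p,(385,415,196,222)),('side',q,(325,365,305,335))):
    H=cv2.cvtColor(I,cv2.COLOR_RGB2HSV); m=biggest(roi(*r)&(H[...,0]>17)&(H[...,0]<35)&(H[...,1]>140)&(H[...,2]>120))
    ys,xs=np.where(m); X=plane(n,np.c_[xs,ys],.054); k=np.argsort(X[:,0])
    print(n,len(xs),X[k[:4]].mean(0).round(4),X[k[-8:]].mean(0).round(4), 'mean',X.mean(0).round(4))
    c=np.array([.4848,-.3284]); v=X.mean(0)[:2]-c; print(np.degrees(np.arctan2(v[1],v[0])))
E
```

```text
time_s: 13.9
position: [0.4843, -0.3274, 0.0579]
tcp_rot: [[0.999, 0.048, -0.001], [0.048, -0.999, 0.001], [-0.001, -0.001, -1.0]]
force: [-1.4, 2.2, 3.1]
opening: 0.273
top 33 [ 0.5441 -0.3267  0.054 ] [ 0.5671 -0.327   0.054 ] mean [ 0.5572 -0.3269  0.054 ]
1.161324796070795
side 36 [ 0.5468 -0.3239  0.054 ] [ 0.5708 -0.323   0.054 ] mean [ 0.5613 -0.3231  0.054 ]
3.9831220926296407
```

```bash
python3 -m handwheel '[{"hand":0,"dx":0,"dy":0,"dz":0,"wx":0,"wy":0,"wz":0},{"hand":0.4,"dx":0,"dy":0,"dz":0,"wx":0,"wy":0,"wz":0},{"hand":0.4,"dx":0,"dy":0,"dz":0,"wx":0,"wy":0,"wz":0},{"hand":0.4,"dx":0,"dy":0,"dz":1,"wx":0,"wy":0,"wz":0},{"hand":0.4,"dx":0,"dy":0,"dz":3,"wx":0,"wy":0,"wz":0},{"hand":0.4,"dx":0,"dy":0,"dz":4,"wx":0,"wy":0,"wz":0},{"hand":0.4,"dx":0,"dy":0,"dz":4,"wx":0,"wy":0,"wz":0},{"hand":0.4,"dx":-1,"dy":2,"dz":4,"wx":0,"wy":0,"wz":0.1},{"hand":1,"dx":-1,"dy":4,"dz":1,"wx":0,"wy":0,"wz":0.1},{"hand":1,"dx":-1,"dy":4,"dz":0,"wx":0,"wy":0,"wz":0.1}]'
python3 -m handwheel '[{"hand":1,"dx":-1,"dy":4,"dz":0,"wx":0,"wy":0,"wz":0},{"hand":1,"dx":-1,"dy":4,"dz":0,"wx":0,"wy":0,"wz":0},{"hand":1,"dx":0,"dy":4,"dz":0,"wx":0,"wy":0,"wz":0},{"hand":1,"dx":0,"dy":4,"dz":0,"wx":0,"wy":0,"wz":0},{"hand":1,"dx":0,"dy":4,"dz":0,"wx":0,"wy":0,"wz":0},{"hand":1,"dx":0,"dy":4,"dz":0,"wx":0,"wy":0,"wz":0},{"hand":1,"dx":0,"dy":4,"dz":0,"wx":0,"wy":0,"wz":0}]'
cat > pul.py <<'E'
from h import *
import sys
t=sys.argv[1]
p,d=snap('top','top'+t); q,e=snap('side','side'+t)
P=p.astype(int); Q=q.astype(int)
fit('top',roi(385,425,221,262)&(P.min(-1)>130),.08,'hub')
fit('side',roi(290,350,300,370)&(Q.min(-1)>140),.08,'hub')
im=np.zeros((400,800,3),np.uint8); im[:,:400]=cv2.resize(p[185:285,350:450],(400,400),interpolation=2); im[:,400:]=cv2.resize(q[290:380,270:360],(400,400),interpolation=2)
cv2.imwrite('pics/pul%s.png'%t,im[:,:,::-1])
E
python3 pul.py 6
```

```text
time_s: 14.9
position: [0.4559, -0.2288, 0.2312]
tcp_rot: [[0.939, 0.343, 0.006], [0.343, -0.939, -0.005], [0.004, 0.006, -1.0]]
force: [-0.5, -0.4, -0.6]
opening: 0.796
time_s: 15.6
position: [0.4348, 0.0533, 0.2287]
tcp_rot: [[0.94, 0.341, 0.002], [0.341, -0.94, -0.0], [0.002, 0.001, -1.0]]
force: [0.4, -0.5, -0.2]
opening: 0.999
top hub c [ 489.1 -328.1] s [64.5 25.6] a 2.25 px 205
side hub c [ 493.9 -330.8] s [75.3 31.1] a 1.54 px 411
```

View pics/pul6.png

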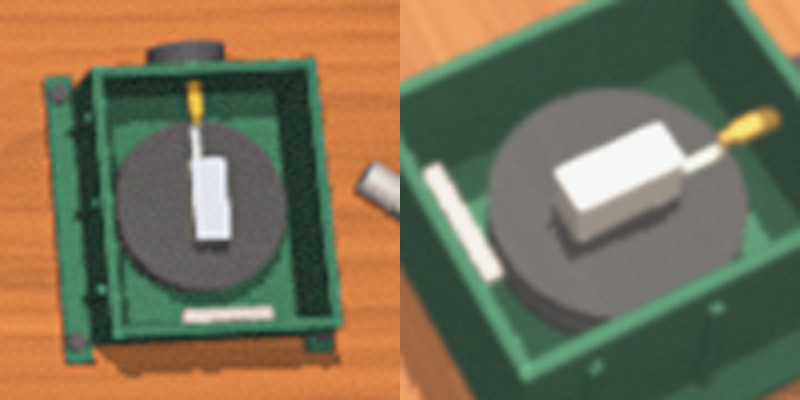

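Run:
```python
from h import *
p,d=load('top0'); P=p.astype(int); W=cloud('top',d)
# bar fit: brown pixels near z .198
bar=roi(150,295,140,175)&(abs(W[...,2]-.198)<.006)&(P[...,2]<90)&(P[...,0]-P[...,2]>25)
fit('top',bar,.198,'bar')
br=roi(155,280,155,195)&(P.min(-1)>120)
nn,l,s,c=cv2.connectedComponentsWithStats(br.astype(np.uint8))
for k in range(1,nn):
    if s[k,4]<8: continue
    ys,xs=np.where(l==k); X=W[ys,xs]
    pg=plane('top',np.c_[xs,ys],.19)
    top=X[X[:,2]>.193]
    print(s[k],'peg/top plane y',pg[:,1].mean().round(4),'x',pg[:,0].min().round(4),pg[:,0].max().round(4))
    # width per row
    for r in range(s[k,1],s[k,1]+s[k,3]):
        xx=xs[ys==r]; a=plane('top',[[xx.min()-.5,r],[xx.max()+.5,r]],.195); print('  row',r,xx.min(),xx.max(),a[:,1].round(4),a[0,0].round(4),np.nanmedian(W[r,xx.min():xx.max()+1,2]).round(3))
```

```text
top bar c [680.4 164.7] s [ 37.7 346.4] a 0.14 px 892
[159 157  17  23 173] peg/top plane y 0.2947 x 0.6102 0.6691
  row 157 168 172 [0.2973 0.2844] 0.6675 0.188
  row 158 168 172 [0.2972 0.2843] 0.6648 0.188
  row 159 167 172 [0.2996 0.2842] 0.6621 0.194
  row 160 167 172 [0.2995 0.2841] 0.6595 0.19
  row 161 167 172 [0.2994 0.2839] 0.6568 0.189
  row 162 167 172 [0.2993 0.2838] 0.6541 0.193
  row 163 167 172 [0.2991 0.2837] 0.6514 0.189
  row 164 167 172 [0.299  0.2836] 0.6488 0.193
  row 165 167 171 [0.2989 0.286 ] 0.6461 0.192
  row 166 167 171 [0.2987 0.2859] 0.6434 0.189
  row 167 167 171 [0.2986 0.2858] 0.6408 0.193
  row 168 167 171 [0.2985 0.2856] 0.6381 0.189
  row 169 167 171 [0.2983 0.2855] 0.6354 0.19
  row 170 166 171 [0.3008 0.2854] 0.6328 0.188
  row 171 166 171 [0.3006 0.2853] 0.6301 0.192
  row 172 166 171 [0.3005 0.2851] 0.6275 0.19
  row 173 166 171 [0.3004 0.285 ] 0.6248 0.191
  row 174 166 171 [0.3002 0.2849] 0.6221 0.189
  row 175 166 170 [0.3001 0.2873] 0.6195 0.193
  row 176 160 175 [0.3153 0.2744] 0.6168 0.201
  row 177 159 175 [0.3178 0.2743] 0.6142 0.2
  r
[... 5344 characters left out ...]
821 x 0.5841 0.592
  row 186 211 212 [0.184  0.1789] 0.5908 0.104
  row 187 210 213 [0.1864 0.1762] 0.5881 0.105
  row 188 210 213 [0.1863 0.1762] 0.5855 0.103
  row 189 211 212 [0.1837 0.1786] 0.5829 0.101
[233 189   4   4  13] peg/top plane y 0.1239 x 0.5764 0.5842
  row 189 233 235 [0.1277 0.12  ] 0.583 0.085
  row 190 233 235 [0.1276 0.12  ] 0.5804 0.085
  row 191 233 236 [0.1276 0.1174] 0.5778 0.083
  row 192 233 235 [0.1275 0.1199] 0.5752 0.074
[242 189   4   4  14] peg/top plane y 0.1 x 0.5764 0.5843
  row 189 242 245 [0.1048 0.0946] 0.5831 0.083
  row 190 242 245 [0.1047 0.0945] 0.5805 0.083
  row 191 242 245 [0.1047 0.0945] 0.5778 0.082
  row 192 243 244 [0.1021 0.097 ] 0.5752 0.083
```

```bash
cat > rs.py <<'E'
from h import *
import json
s=bot.read_state(); print(np.round(s['position'],4).tolist(),np.round(s['joint_positions'],1).tolist()); print(np.round(s['tcp_rot'],3).tolist())
open('log.jsonl','a').write(json.dumps([list(map(float,s['joint_positions'])),list(map(float,s['position'])),np.array(s['tcp_rot']).tolist()])+'\n')
E
python3 rs.py
python3 -m handwheel '[{"hand":1,"dx":-1,"dy":3,"dz":1,"wx":0,"wy":0,"wz":-0.1},{"hand":1,"dx":-1,"dy":4,"dz":2,"wx":0,"wy":0,"wz":-0.1},{"hand":1,"dx":-1,"dy":4,"dz":2,"wx":0,"wy":0,"wz":-0.1},{"hand":1,"dx":0,"dy":4,"dz":2,"wx":0,"wy":0,"wz":-0.077},{"hand":1,"dx":0,"dy":4,"dz":2,"wx":0,"wy":0,"wz":0},{"hand":0.3,"dx":0,"dy":3,"dz":1,"wx":0,"wy":0,"wz":0},{"hand":0.3,"dx":0,"dy":0,"dz":0,"wx":0,"wy":0,"wz":0}]'
python3 rs.py
python3 -m handwheel '[{"hand":0.3,"dx":0,"dy":0,"dz":0,"wx":0,"wy":-0.1,"wz":0},{"hand":0.3,"dx":0,"dy":0,"dz":0,"wx":0,"wy":-0.1,"wz":0},{"hand":0.3,"dx":0,"dy":0,"dz":0,"wx":0,"wy":-0.1,"wz":0},{"hand":0.3,"dx":0,"dy":0,"dz":0,"wx":0,"wy":-0.1,"wz":0},{"hand":0.3,"dx":0,"dy":0,"dz":0,"wx":0,"wy":0,"wz":0}]'
python3 rs.py
```

```text
[0.4337, 0.0558, 0.2285] [-7.4, 15.3, 107.4, 0.1, 57.3, 62.2]
[[0.938, 0.347, 0.0], [0.347, -0.938, 0.001], [0.001, -0.001, -1.0]]
time_s: 16.4
position: [0.4062, 0.2746, 0.3303]
tcp_rot: [[1.0, -0.025, 0.006], [-0.025, -1.0, 0.003], [0.006, -0.003, -1.0]]
force: [-0.3, -0.2, -0.2]
opening: 0.897
[0.4062, 0.2746, 0.3303] [20.9, 12.5, 92.6, 0.1, 74.5, 112.4]
[[1.0, -0.025, 0.006], [-0.025, -1.0, 0.003], [0.006, -0.003, -1.0]]
time_s: 16.9
position: [0.4013, 0.2697, 0.3263]
tcp_rot: [[0.922, -0.026, 0.386], [-0.027, -1.0, -0.003], [0.386, -0.008, -0.923]]
force: [-0.2, -0.4, -0.6]
opening: 0.653
[0.4013, 0.2697, 0.3263] [27.2, 5.3, 106.5, -13.8, 48.7, 126.1]
[[0.922, -0.026, 0.386], [-0.027, -1.0, -0.003], [0.386, -0.008, -0.923]]
```

```bash
python3 -m handwheel '[{"hand":0.3,"dx":0,"dy":0,"dz":0,"wx":0,"wy":-0.1,"wz":0},{"hand":0.3,"dx":0,"dy":0,"dz":0,"wx":0,"wy":-0.1,"wz":0},{"hand":0.3,"dx":0,"dy":0,"dz":0,"wx":0,"wy":-0.1,"wz":0},{"hand":0.3,"dx":0,"dy":0,"dz":0,"wx":0,"wy":-0.1,"wz":0},{"hand":0.3,"dx":0,"dy":0,"dz":0,"wx":0,"wy":0,"wz":0}]'
python3 rs.py
```

```text
time_s: 17.4
position: [0.4096, 0.2634, 0.3397]
tcp_rot: [[0.719, -0.013, 0.695], [-0.021, -1.0, 0.003], [0.694, -0.017, -0.719]]
force: [0.1, 0.4, -0.2]
opening: 0.649
[0.4096, 0.2634, 0.3397] [33.3, 3.4, 118.1, -50.7, 29.3, 163.3]
[[0.719, -0.013, 0.695], [-0.021, -1.0, 0.003], [0.694, -0.017, -0.719]]
```

```bash
cat > kin.py <<'E'
import numpy as np, json
from scipy.optimize import least_squares
from scipy.spatial.transform import Rotation as Ro
D=[([57.897,30.224,82.088,0,67.689,-10.227],[.23244,.57937,.22158],[[-.92799,.37259,-.00115],[.37259,.92799,-.0018],[.00038,-.0021,-1]]),
([-45.2672,35.6793,93.366,-.02025,51.396,-13.519],[.482026,-.328949,.111015],[[.526,.85046,-.0056],[.85048,-.52598,.00528],[.00153,-.00755,-.99997]])]
try:
    D+=[tuple(json.loads(l)) for l in open('log.jsonl')]
except FileNotFoundError: pass
def fk(q,p):
    h,x0,L,a,e,b,L2,c=p[:8]; q=np.radians(q)
    z=lambda t:Ro.from_euler('z',t); y=lambda t:Ro.from_euler('y',t)
    R=z(q[0]); P=np.array([0,0,h])+R.apply([x0,L,0])
    R=R*y(q[1]); P=P+R.apply([0,0,a])
    R=R*y(q[2]); P=P+R.apply([e,0,b])
    R=R*z(S[0]*q[3]); P=P+R.apply([0,L2,0]); R=R*y(q[4]); 
    R=R*z(S[1]*q[5]+S[2]); P=P+R.apply([0,0,c])
    return P,R.as_matrix()
S=[1,1,0]
def res(p,D=D):
    return np.concatenate([np.r_[fk(q,p)[0]-P,0.2*(fk(q,p)[1]-np.array(R)).ravel()] for q,P,R in D])
if __name__=='__main__':
    best=None
    for s0 in(1,-1):
        for s1 in(1,-1):
            for s2 in(0,np.pi/2,np.pi,-np.pi/2):
                S[:]=[s0,s1,s2]
                r=np.abs(np.concatenate([(fk(q,np.zeros(8))[1]-np.array(R)).ravel() for q,P,R in D])).max()
                if best is None or r<best[0]: best=(r,[s0,s1,s2])
    print(best); S[:]=best[1]
    f=least_squares(res,[.3,0,.1,.4,0,.4,0,.2]); print(np.round(f.x,4),np.abs(f.fun).max())
    json.dump([S,f.x.tolist()],open('kin.json','w'))
E
python3 kin.py
```

```text
(np.float64(0.002082824004529341), [1, 1, 1.5707963267948966])
[ 2.738e-01  5.000e-04  1.112e-01  5.877e-01  1.139e-01  3.909e-01
 -2.000e-04  3.056e-01] 0.0007370413695401701
```

```bash
cat > ik.py <<'E'
import kin, json, numpy as np
from scipy.optimize import least_squares
S,p=json.load(open('kin.json')); kin.S[:]=S
lo=np.array([-176,-43,12.5,-82,0,-163.5]); hi=np.array([176,126,139.9,262,151.6,163.5])
def Rt(alpha,yaw,sgn):
    a=np.radians(alpha); y=np.radians(yaw); z=kin.Ro.from_euler('z',y).apply([np.sin(a),0,-np.cos(a)]); ty=kin.Ro.from_euler('z',y).apply([0,sgn,0]); return np.c_[np.cross(ty,z),ty,z]
def ik(P,R,seeds):
    out=[]
    for s in seeds:
        f=least_squares(lambda q:np.r_[10*(kin.fk(q,p)[0]-P),(kin.fk(q,p)[1]-R).ravel()],np.clip(s,lo+1,hi-1),bounds=(lo,hi),x_scale=30)
        if np.abs(f.fun).max()<2e-3: 
            if not any(np.abs(f.x-o).max()<2 for o in out): out.append(f.x)
    return out
rng=np.random.default_rng(0)
seeds=[[j1,20,100,j4,45,j6] for j1 in(10,40) for j4 in(-60,0,60,180,235) for j6 in(-120,-60,0,60,120)]
E
cat > t1.py <<'E'
from ik import *
for name,(x,y) in dict(A=(.6128,.296),C=(.608,.122)).items():
  for al in(90,75,60,45,30):
    for sg in(1,-1):
      R=Rt(al,-1.6,sg); P=np.array([x,y,.125])+R[:,2]*.008
      for q in ik(P,R,seeds): print(name,al,sg,np.round(q).astype(int))
print('lay')
for al in(-30,-45,-60):
    for sg in(1,-1):
      R=Rt(al,-1.6,sg); P=np.array([.48,.285,.012])
      for q in ik(P,R,seeds): print(al,sg,np.round(q).astype(int))
E
python3 t1.py
```

```text
A 90 1 [ 29  66 114 211  90  90]
A 90 -1 [ 29  66 114 211  90 -90]
A 75 1 [ 29  56 116 212  68  85]
A 75 -1 [ 29  56 116 212  68 -95]
A 60 1 [ 27  46 114 217  43  76]
A 60 -1 [  27   46  114  217   43 -104]
A 45 1 [ 24  40 108 243  20  47]
A 45 -1 [  24   40  108  243   20 -133]
A 30 1 [ 21  37  99 -36  19 -35]
A 30 -1 [ 21  37  99 -36  19 145]
C 90 1 [  3  72 128 185 110  92]
C 90 -1 [  3  72 128 185 110 -88]
C 75 1 [  3  60 130 185  85  91]
C 75 -1 [  3  60 130 185  85 -89]
C 60 1 [  3  47 127 185  54  89]
C 60 -1 [  3  47 127 185  54 -91]
C 45 1 [  2  37 120 187  23  86]
C 45 -1 [  2  37 120 187  23 -94]
C 30 1 [  2  33 110 -15   7 -72]
C 30 -1 [  2  33 110 -15   7 108]
lay
-30 1 [ 15  53  79   8  77 -78]
-30 -1 [ 15  53  79   8  77 102]
-45 1 [ 13  60  69  11  95 -78]
-45 -1 [ 13  60  69  11  95 102]
-60 1 [ 12  68  59  13 111 -78]
-60 -1 [ 12  68  59  13 111 102]
```

```bash
cat > t2.py <<'E'
from ik import *
def Rl(al,d,sg): # tool points horizontally toward yaw d (deg), jaws in vertical plane
    a=np.radians(al); h=np.array([np.cos(np.radians(d)),np.sin(np.radians(d)),0]); z=h*np.sin(a)-np.array([0,0,np.cos(a)]); ty=sg*(h*np.cos(a)+np.array([0,0,np.sin(a)])); return np.c_[np.cross(ty,z),ty,z]
seeds=[[j1,45,80,j4,60,j6] for j1 in(0,20,45) for j4 in(-60,0,60,120) for j6 in(-120,-60,0,60,120)]
print('grasp')
for x,y in((.6128,.296),(.608,.122)):
    for sg in(1,-1):
        for q in ik(np.array([x,y,.17]),Rl(0,-1.6,sg),seeds): print(sg,np.round(q).astype(int))
for d in(90,-90):
  for al in(0,30,65):
   for x in(.42,.54):
    for sg in(1,-1):
      R=Rl(al,d,sg); P=np.array([x,.285-(.03 if d>0 else -.03),.04])+(0 if al==65 else np.array([0,0,.15]))
      for q in ik(P,R,seeds): print(d,al,x,sg,np.round(q).astype(int))
E
python3 t2.py
```

```text
grasp
1 [16 38 76  0 66 18]
-1 [  16   38   76    0   66 -162]
1 [ 1 33 86  0 61  3]
90 0 0.42 1 [ 18  23 103   0  54 -72]
90 0 0.42 -1 [ 18  23 103   0  54 108]
90 0 0.54 1 [ 15  30  88   0  62 -75]
90 0 0.54 -1 [ 15  30  88   0  62 105]
90 30 0.42 1 [  -1   23  113   39   52 -118]
90 30 0.42 -1 [ -1  23 113  39  52  62]
90 30 0.54 1 [  -1   30   97   36   59 -112]
90 30 0.54 -1 [-1 30 97 36 59 68]
90 65 0.42 -1 [-18  61 118  71  65   1]
90 65 0.54 1 [ -14   59  101   68   71 -160]
90 65 0.54 -1 [-14  59 101  68  71  20]
-90 0 0.42 1 [ 25  25  98   0  57 115]
-90 0 0.42 -1 [ 25  25  98   0  57 -65]
-90 0 0.54 1 [ 20  32  84   0  64 110]
-90 0 0.54 -1 [ 20  32  84   0  64 -70]
-90 30 0.42 1 [ 38  35  85 -24  80 136]
-90 30 0.42 -1 [ 38  35  85 -24  80 -44]
-90 30 0.54 1 [ 32  42  72 -25  84 128]
-90 30 0.54 -1 [ 32  42  72 -25  84 -52]
-90 65 0.42 1 [ 46  64  72 -40  98 151]
-90 65 0.42 -1 [ 46  64  72 -40  98 -29]
-90 65 0.54 1 [ 40  68  58 -46 102 141]
-90 65 0.54 -1 [ 40  68  58 -46 102 -39]
```

```bash
python3 -m handwheel '[{"hand":0,"dx":0,"dy":0,"dz":0,"wx":0,"wy":0.1,"wz":0},{"hand":0,"dx":0,"dy":0,"dz":0,"wx":0,"wy":0.1,"wz":0},{"hand":0,"dx":0,"dy":0,"dz":0,"wx":0,"wy":0.1,"wz":0},{"hand":0,"dx":0,"dy":0,"dz":0,"wx":0,"wy":0.1,"wz":0},{"hand":0,"dx":0,"dy":0,"dz":0,"wx":0,"wy":0.1,"wz":0},{"hand":0,"dx":0,"dy":0,"dz":0,"wx":0,"wy":0.1,"wz":0},{"hand":0,"dx":0,"dy":0,"dz":0,"wx":0,"wy":0.1,"wz":0},{"hand":0,"dx":0,"dy":0,"dz":0,"wx":0,"wy":0.07,"wz":0}]'
python3 -m handwheel '[{"hand":0,"dx":2,"dy":0.5,"dz":0,"wx":0,"wy":0,"wz":0.14},{"hand":0,"dx":2,"dy":0.5,"dz":0,"wx":0,"wy":0,"wz":0.14},{"hand":0,"dx":2,"dy":0.5,"dz":0,"wx":0,"wy":0,"wz":0.14},{"hand":0,"dx":2,"dy":0.5,"dz":0,"wx":0,"wy":0,"wz":0.14},{"hand":0,"dx":2,"dy":0.5,"dz":0,"wx":0,"wy":0,"wz":0.14},{"hand":0,"dx":2,"dy":0.5,"dz":0,"wx":0,"wy":0,"wz":0.14},{"hand":0,"dx":2,"dy":0.5,"dz":0,"wx":0,"wy":0,"wz":0.14},{"hand":0,"dx":2,"dy":0.5,"dz":0,"wx":0,"wy":0,"wz":0.14},{"hand":0,"dx":2,"dy":0.5,"dz":0,"wx":0,"wy":0,"wz":0.14},{"hand":0,"dx":2,"dy":0.5,"dz":0,"wx":0,"wy":0,"wz":0.14}]'
python3 rs.py
```

```text
time_s: 18.2
position: [0.4128, 0.2643, 0.3414]
tcp_rot: [[0.999, -0.027, 0.021], [-0.027, -1.0, 0.006], [0.021, -0.007, -1.0]]
force: [0.3, 0.0, -0.1]
opening: 0.5
time_s: 19.2
position: [0.6125, 0.3139, 0.3404]
tcp_rot: [[0.189, 0.982, 0.001], [0.981, -0.189, 0.029], [0.029, -0.004, -1.0]]
force: [-0.3, 0.1, -0.7]
opening: 0.5
[0.6125, 0.3139, 0.3404] [17.1, 29.7, 64.0, 1.6, 85.7, 28.0]
[[0.189, 0.982, 0.001], [0.981, -0.189, 0.029], [0.029, -0.004, -1.0]]
```

```bash
python3 -m handwheel '[{"hand":0,"dx":-0.1,"dy":-0.2,"dz":-2,"wx":-0.029,"wy":0,"wz":0.08},{"hand":0,"dx":0,"dy":0,"dz":-3,"wx":0,"wy":0,"wz":0.082},{"hand":0,"dx":0,"dy":0,"dz":-3,"wx":0,"wy":0,"wz":0},{"hand":0,"dx":0,"dy":0,"dz":-2.5,"wx":0,"wy":0,"wz":0},{"hand":0,"dx":0,"dy":0,"dz":-1,"wx":0,"wy":0,"wz":0},{"hand":0,"dx":0,"dy":0,"dz":0,"wx":0,"wy":0,"wz":0},{"hand":0,"dx":0,"dy":0,"dz":0,"wx":0,"wy":0,"wz":0}]'
python3 rs.py
cat > cr.py <<'E'
from h import *
import sys
n,f,a,b,c,e=sys.argv[1],sys.argv[2],*map(int,sys.argv[3:7])
p,d=snap(n,f); k=min(800/(b-a),600/(e-c)); cv2.imwrite('pics/'+f+'c.png',cv2.resize(p[c:e,a:b],None,fx=k,fy=k,interpolation=2)[:,:,::-1])
E
python3 cr.py side s7 200 340 60 200
```

```text
time_s: 19.9
position: [0.6108, 0.3118, 0.2263]
tcp_rot: [[0.034, 0.999, 0.004], [0.999, -0.034, -0.002], [-0.002, 0.004, -1.0]]
force: [0.4, -0.6, 0.8]
opening: 0.498
[0.6108, 0.3118, 0.2263] [17.8, 34.8, 72.4, -0.2, 72.5, 19.8]
[[0.034, 0.999, 0.004], [0.999, -0.034, -0.002], [-0.002, 0.004, -1.0]]
```

View pics/s7c.png

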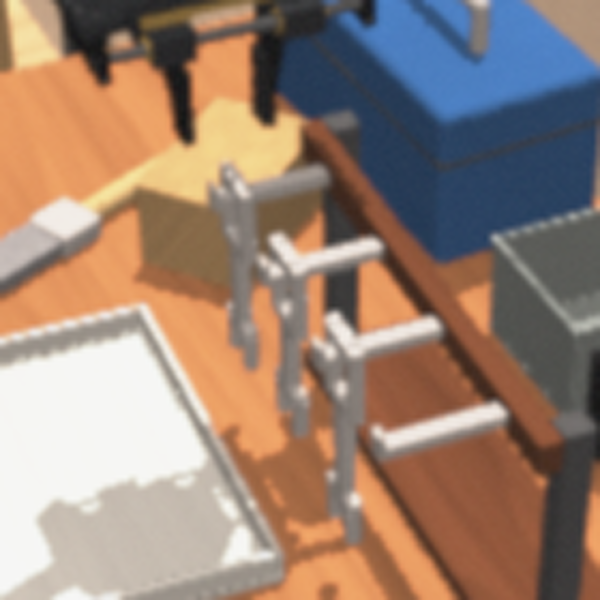

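```bash
python3 -m handwheel '[{"hand":0,"dx":0.05,"dy":0,"dz":-1.5,"wx":0,"wy":0,"wz":0},{"hand":0,"dx":0,"dy":0,"dz":-1.5,"wx":0,"wy":0,"wz":0},{"hand":0,"dx":0,"dy":0,"dz":-1.5,"wx":0,"wy":0,"wz":0},{"hand":0,"dx":0,"dy":0,"dz":-0.8,"wx":0,"wy":0,"wz":0},{"hand":0,"dx":0,"dy":0,"dz":0,"wx":0,"wy":0,"wz":0},{"hand":0,"dx":0,"dy":0,"dz":0,"wx":0,"wy":0,"wz":0}]'
python3 cr.py side s8 200 340 60 200
```

```text
time_s: 20.55
position: [0.6089, 0.3127, 0.1707]
tcp_rot: [[0.033, 0.999, 0.0], [0.999, -0.033, -0.003], [-0.003, 0.0, -1.0]]
force: [0.4, 5.6, -3.7]
opening: 0.497
```

View pics/s8c.png

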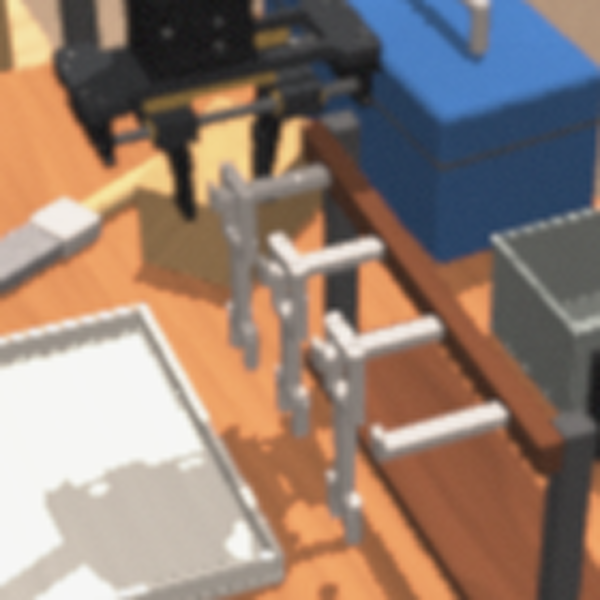

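```bash
python3 -m handwheel '[{"hand":0,"dx":0.15,"dy":0.15,"dz":0,"wx":0,"wy":0,"wz":0},{"hand":0,"dx":0,"dy":0,"dz":0,"wx":0,"wy":0,"wz":0}]'; python3 -m handwheel '[{"hand":0,"dx":0,"dy":0,"dz":0,"wx":0,"wy":0,"wz":0}]'
```

```text
time_s: 20.8
position: [0.6114, 0.3127, 0.1721]
tcp_rot: [[0.033, 0.999, 0.002], [0.999, -0.033, -0.005], [-0.005, 0.003, -1.0]]
force: [0.6, 2.2, -0.8]
opening: 0.499
time_s: 20.9
position: [0.6115, 0.3127, 0.1723]
tcp_rot: [[0.033, 0.999, 0.003], [0.999, -0.033, -0.005], [-0.005, 0.003, -1.0]]
force: [-0.7, 1.7, -1.5]
opening: 0.498
```

```bash
python3 -m handwheel '[{"hand":0,"dx":0,"dy":0.1,"dz":0,"wx":0,"wy":0,"wz":0},{"hand":0,"dx":0,"dy":0,"dz":0,"wx":0,"wy":0,"wz":0},{"hand":-1,"dx":0,"dy":0,"dz":0,"wx":0,"wy":0,"wz":0},{"hand":-1,"dx":0,"dy":0,"dz":0,"wx":0,"wy":0,"wz":0},{"hand":-1,"dx":0,"dy":0,"dz":0,"wx":0,"wy":0,"wz":0},{"hand":-1,"dx":0,"dy":0,"dz":0,"wx":0,"wy":0,"wz":0},{"hand":-1,"dx":0,"dy":0,"dz":0,"wx":0,"wy":0,"wz":0},{"hand":-1,"dx":0,"dy":0,"dz":0,"wx":0,"wy":0,"wz":0}]'
```

```text
time_s: 21.7
position: [0.6114, 0.3141, 0.1721]
tcp_rot: [[0.033, 0.999, 0.003], [0.999, -0.033, -0.004], [-0.004, 0.003, -1.0]]
force: [0.3, 0.5, -0.0]
opening: 0.114
```

```bash
python3 -m handwheel '[{"hand":-1,"dx":0,"dy":0,"dz":0.7,"wx":0,"wy":0,"wz":0},{"hand":-1,"dx":0,"dy":0,"dz":1,"wx":0,"wy":0,"wz":0},{"hand":-1,"dx":0,"dy":0,"dz":0,"wx":0,"wy":0,"wz":0},{"hand":-1,"dx":0,"dy":0,"dz":0,"wx":0,"wy":0,"wz":0}]'
python3 cr.py side s9 200 340 60 200
```

```text
time_s: 22.1
position: [0.6117, 0.3143, 0.1898]
tcp_rot: [[0.033, 0.999, 0.004], [0.999, -0.033, -0.004], [-0.003, 0.004, -1.0]]
force: [0.1, 1.1, -2.5]
opening: 0.113
```

View pics/s9c.png

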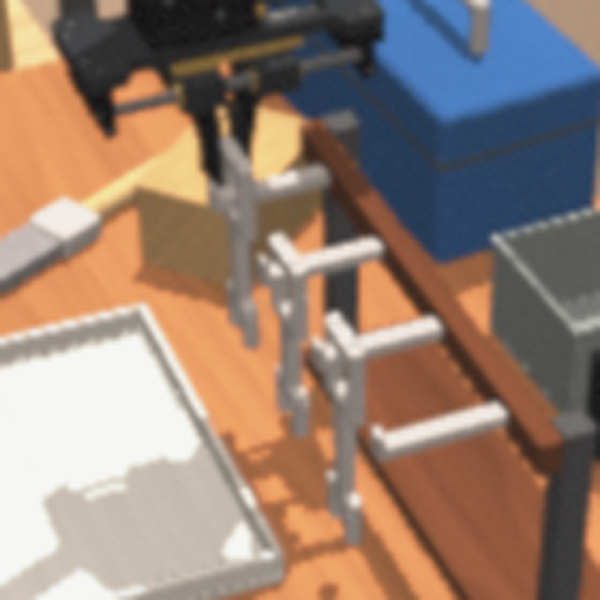

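Lifted straight. Pull it off the peg.

```bash
python3 -m handwheel '[{"hand":-1,"dx":-0.8,"dy":0,"dz":0,"wx":0,"wy":0,"wz":0},{"hand":-1,"dx":-1,"dy":0,"dz":0,"wx":0,"wy":0,"wz":0},{"hand":-1,"dx":-1,"dy":0,"dz":0,"wx":0,"wy":0,"wz":0},{"hand":-1,"dx":-1,"dy":0.1,"dz":0,"wx":0,"wy":0,"wz":0},{"hand":-1,"dx":-1,"dy":0.1,"dz":0,"wx":0,"wy":0,"wz":0},{"hand":-1,"dx":-1,"dy":0,"dz":1,"wx":0,"wy":0,"wz":0},{"hand":-1,"dx":-1,"dy":0,"dz":1,"wx":0,"wy":0,"wz":0},{"hand":-1,"dx":-1,"dy":0,"dz":1,"wx":0,"wy":0,"wz":0},{"hand":-1,"dx":-1,"dy":0,"dz":0,"wx":0,"wy":0,"wz":0}]'
python3 cr.py side s10 160 340 40 200; python3 cr.py top t10 110 310 130 310
```

```text
time_s: 23.05
position: [0.5241, 0.3168, 0.2218]
tcp_rot: [[0.033, 0.999, 0.008], [0.999, -0.033, -0.002], [-0.002, 0.008, -1.0]]
force: [0.4, 0.1, -1.9]
opening: 0.109
```

View pics/s10c.png

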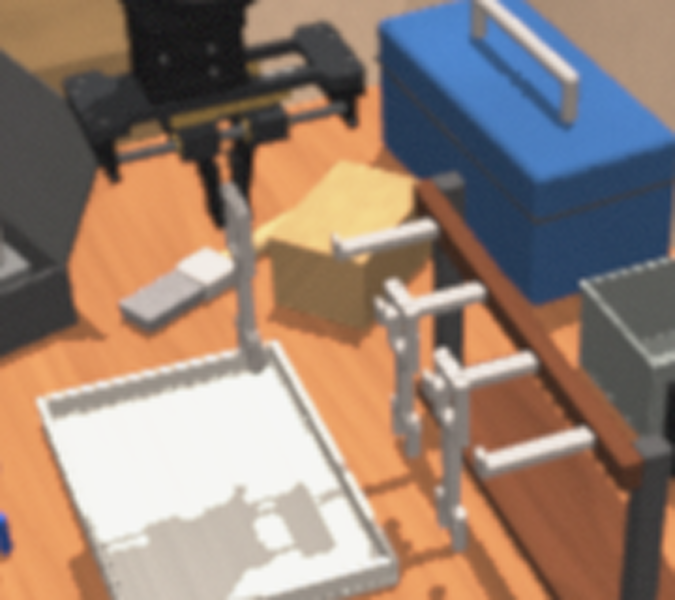

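View pics/t10c.png

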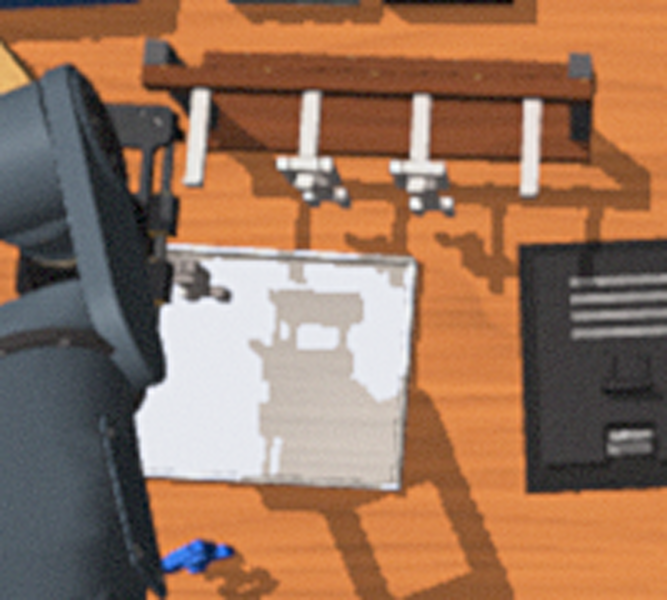

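```bash
cat > t3.py <<'E'
from ik import *
from t2 import Rl
E
sed -i 's/^print/if __name__=="__main__": print/' t2.py
python3 - <<'E'
import re
s=open('t2.py').read(); i=s.index('if __name__'); open('rl.py','w').write(s[:i])
E
cat > t3.py <<'E'
from rl import *
q=[18,30,90,0,60,105]
for x in(.443,.515):
  q=[18,30,90,0,60,105]
  for al,z in((0,.28),(15,.28),(30,.28),(45,.25),(45,.15),(45,.075),(50,.075)):
    R=Rl(al,90,-1); P=np.array([x,.30,z]); s=ik(P,R,[q]); 
    print(x,al,z,[np.round(k).astype(int) for k in s]); q=s[0] if s else q
E
python3 t3.py
```

```text
0.443 0 0.28 [array([ 22,  19,  91,   0,  70, 112])]
0.443 15 0.28 [array([14, 17, 97, 16, 64, 97])]
0.443 30 0.28 [array([  5,  17, 103,  34,  62,  78])]
0.443 45 0.25 [array([ -4,  23, 110,  52,  63,  55])]
0.443 45 0.15 [array([ -4,  34, 114,  60,  54,  40])]
0.443 45 0.075 [array([ -4,  44, 116,  68,  50,  27])]
0.443 50 0.075 [array([ -6,  46, 116,  71,  54,  21])]
0.515 0 0.28 [array([ 19,  25,  82,   0,  73, 109])]
0.515 15 0.28 [array([12, 22, 88, 16, 67, 96])]
0.515 30 0.28 [array([ 4, 22, 94, 33, 66, 80])]
0.515 45 0.25 [array([ -3,  27, 100,  51,  66,  60])]
0.515 45 0.15 [array([ -3,  37, 104,  56,  58,  47])]
0.515 45 0.075 [array([ -3,  45, 105,  62,  53,  38])]
0.515 50 0.075 [array([ -5,  47, 106,  65,  57,  32])]
```

```bash
python3 -m handwheel '[{"hand":-1,"dx":-1,"dy":0,"dz":2,"wx":0,"wy":0,"wz":-0.1},{"hand":-1,"dx":-1.5,"dy":0,"dz":2,"wx":0,"wy":0,"wz":-0.13},{"hand":-1,"dx":-1.5,"dy":0,"dz":2,"wx":0,"wy":0,"wz":-0.13},{"hand":-1,"dx":-1.5,"dy":0,"dz":1.5,"wx":0,"wy":0,"wz":-0.13},{"hand":-1,"dx":-1.5,"dy":0,"dz":0,"wx":0,"wy":0,"wz":-0.13},{"hand":-1,"dx":-1,"dy":0,"dz":0,"wx":0,"wy":0,"wz":-0.13},{"hand":-1,"dx":0,"dy":0,"dz":0,"wx":0,"wy":0,"wz":-0.13},{"hand":-1,"dx":0,"dy":0,"dz":0,"wx":0,"wy":0,"wz":-0.13},{"hand":-1,"dx":0,"dy":0,"dz":0,"wx":0,"wy":0,"wz":-0.13},{"hand":-1,"dx":0,"dy":0,"dz":0,"wx":0,"wy":0,"wz":-0.13}]'
python3 -m handwheel '[{"hand":-1,"dx":0,"dy":0,"dz":0,"wx":0,"wy":0,"wz":-0.13},{"hand":-1,"dx":0,"dy":0,"dz":0,"wx":0,"wy":0,"wz":-0.13},{"hand":-1,"dx":0,"dy":0,"dz":0,"wx":0.05,"wy":0,"wz":-0.06},{"hand":-1,"dx":0,"dy":0,"dz":0,"wx":0.1,"wy":0,"wz":0},{"hand":-1,"dx":0,"dy":0,"dz":0,"wx":0.1,"wy":0,"wz":0},{"hand":-1,"dx":0,"dy":0,"dz":0,"wx":0.1,"wy":0,"wz":0},{"hand":-1,"dx":0,"dy":0,"dz":0,"wx":0,"wy":0,"wz":0}]'
python3 rs.py
```

```text
time_s: 24.15
position: [0.4436, 0.316, 0.2938]
tcp_rot: [[0.966, 0.259, -0.003], [0.259, -0.966, -0.004], [-0.004, 0.003, -1.0]]
force: [-0.2, 0.0, -1.8]
opening: 0.113
time_s: 24.85
position: [0.4432, 0.3138, 0.2929]
tcp_rot: [[0.998, -0.057, -0.004], [-0.052, -0.939, 0.339], [-0.023, -0.338, -0.941]]
force: [0.5, -0.4, -2.4]
opening: 0.112
[0.4432, 0.3138, 0.2929] [12.3, 16.1, 97.0, 21.6, 64.4, 96.5]
[[0.998, -0.057, -0.004], [-0.052, -0.939, 0.339], [-0.023, -0.338, -0.941]]
```

```bash
python3 -m handwheel '[{"hand":-1,"dx":0,"dy":0,"dz":0,"wx":0.1,"wy":-0.01,"wz":0},{"hand":-1,"dx":0,"dy":0,"dz":0,"wx":0.1,"wy":-0.01,"wz":0},{"hand":-1,"dx":0,"dy":0,"dz":-1,"wx":0.1,"wy":-0.01,"wz":0},{"hand":-1,"dx":0,"dy":0,"dz":-1,"wx":0.1,"wy":-0.01,"wz":0},{"hand":-1,"dx":0,"dy":0,"dz":-1,"wx":0.09,"wy":-0.01,"wz":0},{"hand":-1,"dx":0,"dy":-0.5,"dz":-2,"wx":0,"wy":0,"wz":0},{"hand":-1,"dx":0,"dy":-0.5,"dz":-2,"wx":0,"wy":0,"wz":0},{"hand":-1,"dx":0,"dy":-0.5,"dz":-2,"wx":0,"wy":0,"wz":0},{"hand":-1,"dx":0,"dy":0,"dz":0,"wx":0,"wy":0,"wz":0}]'
python3 rs.py
python3 cr.py side s11 120 300 60 240; python3 cr.py top t11 60 330 130 330
```

```text
time_s: 25.75
position: [0.4431, 0.3007, 0.2017]
tcp_rot: [[0.999, -0.027, 0.035], [-0.044, -0.67, 0.741], [0.003, -0.742, -0.671]]
force: [-0.0, -0.2, -1.8]
opening: 0.11
[0.4431, 0.3007, 0.2017] [-4.9, 28.8, 114.7, 60.4, 58.5, 43.9]
[[0.999, -0.027, 0.035], [-0.044, -0.67, 0.741], [0.003, -0.742, -0.671]]
```

View pics/s11c.png

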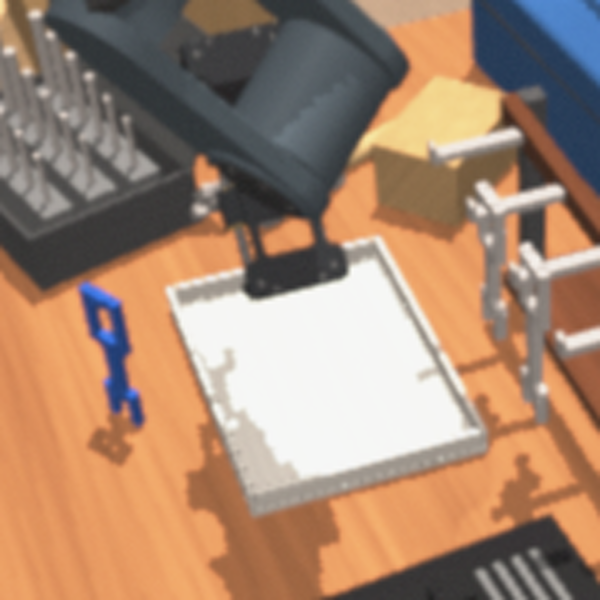

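View pics/t11c.png

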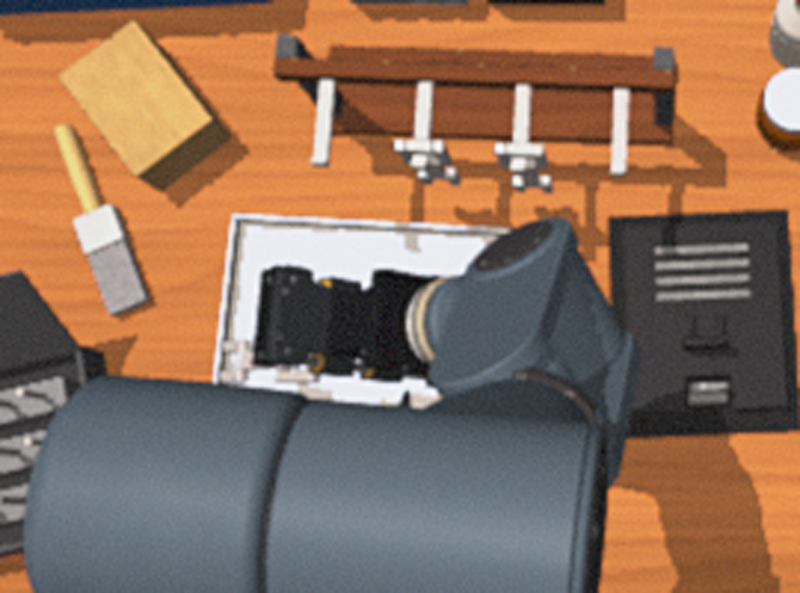

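```bash
python3 -c "
from h import *
print(plane('top',[[139,250]],.125))"
python3 -m handwheel '[{"hand":-1,"dx":0,"dy":-1,"dz":-2,"wx":0,"wy":0,"wz":0},{"hand":-1,"dx":0,"dy":-1,"dz":-2,"wx":0,"wy":0,"wz":0},{"hand":-1,"dx":0,"dy":-1,"dz":-2,"wx":0,"wy":0,"wz":0},{"hand":-1,"dx":0,"dy":0,"dz":-2,"wx":0,"wy":0,"wz":0},{"hand":-1,"dx":0,"dy":0,"dz":-1,"wx":0,"wy":0,"wz":0},{"hand":-1,"dx":0,"dy":0,"dz":0,"wx":0,"wy":0,"wz":0}]'
python3 cr.py side s12 120 300 60 240
```

```text
[[0.43445088 0.37759936 0.125     ]]
time_s: 26.45
position: [0.4438, 0.2715, 0.1139]
tcp_rot: [[0.999, -0.024, 0.038], [-0.044, -0.668, 0.743], [0.007, -0.744, -0.669]]
force: [0.4, -0.8, -1.8]
opening: 0.115
```

View pics/s12c.png

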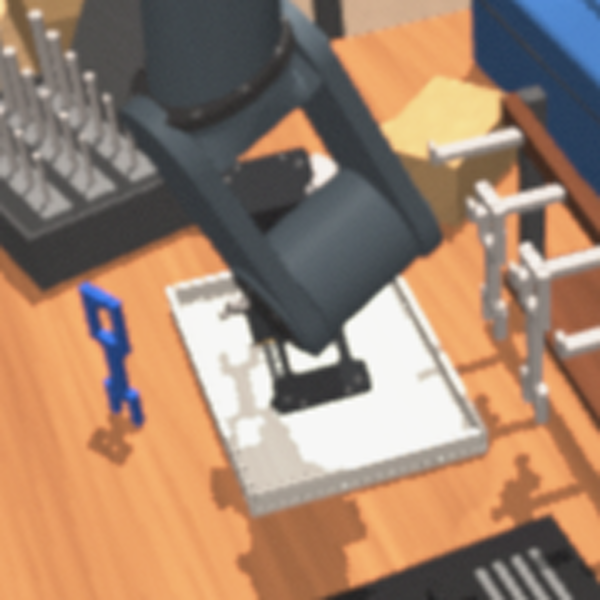

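```bash
python3 -m handwheel '[{"hand":-1,"dx":0,"dy":0,"dz":-0.7,"wx":0,"wy":0,"wz":0},{"hand":-1,"dx":0,"dy":0,"dz":-0.7,"wx":0,"wy":0,"wz":0},{"hand":-1,"dx":0,"dy":0,"dz":0,"wx":0,"wy":0,"wz":0}]'; python3 -m handwheel '[{"hand":-1,"dx":0,"dy":0,"dz":-0.4,"wx":0,"wy":0,"wz":0},{"hand":-1,"dx":0,"dy":0,"dz":0,"wx":0,"wy":0,"wz":0}]'; python3 -m handwheel '[{"hand":-1,"dx":0,"dy":0,"dz":-0.4,"wx":0,"wy":0,"wz":0},{"hand":-1,"dx":0,"dy":0,"dz":0,"wx":0,"wy":0,"wz":0}]'
```

```text
time_s: 26.8
position: [0.4434, 0.2712, 0.0997]
tcp_rot: [[0.999, -0.025, 0.038], [-0.045, -0.668, 0.743], [0.007, -0.743, -0.669]]
force: [-0.4, 0.4, -2.0]
opening: 0.108
time_s: 27.0
position: [0.4434, 0.2711, 0.0958]
tcp_rot: [[0.999, -0.025, 0.038], [-0.045, -0.668, 0.743], [0.007, -0.744, -0.669]]
force: [0.3, 0.1, -1.8]
opening: 0.113
time_s: 27.2
position: [0.4433, 0.2711, 0.0917]
tcp_rot: [[0.999, -0.025, 0.038], [-0.045, -0.668, 0.743], [0.007, -0.744, -0.669]]
force: [-0.4, -0.6, -2.3]
opening: 0.108
```

```bash
python3 -m handwheel '[{"hand":-1,"dx":0,"dy":0,"dz":-0.5,"wx":0,"wy":0,"wz":0},{"hand":-1,"dx":0,"dy":0,"dz":0,"wx":0,"wy":0,"wz":0}]'; python3 -m handwheel '[{"hand":-1,"dx":0,"dy":0,"dz":-0.3,"wx":0,"wy":0,"wz":0},{"hand":-1,"dx":0,"dy":0,"dz":0,"wx":0,"wy":0,"wz":0}]'; python3 -m handwheel '[{"hand":-1,"dx":0,"dy":0,"dz":-0.3,"wx":0,"wy":0,"wz":0},{"hand":-1,"dx":0,"dy":0,"dz":0,"wx":0,"wy":0,"wz":0}]'
```

```text
time_s: 27.4
position: [0.4433, 0.2711, 0.0866]
tcp_rot: [[0.999, -0.025, 0.038], [-0.045, -0.668, 0.743], [0.007, -0.743, -0.669]]
force: [-0.2, 0.8, -2.2]
opening: 0.108
time_s: 27.6
position: [0.4434, 0.2715, 0.0844]
tcp_rot: [[0.999, -0.025, 0.038], [-0.045, -0.667, 0.744], [0.007, -0.745, -0.667]]
force: [0.9, -0.4, 0.6]
opening: 0.112
time_s: 27.8
position: [0.4438, 0.2718, 0.0825]
tcp_rot: [[0.999, -0.025, 0.039], [-0.046, -0.665, 0.746], [0.008, -0.747, -0.665]]
force: [0.1, -1.9, 6.1]
opening: 0.112
```

```bash
python3 -m handwheel '[{"hand":-0.6,"dx":0,"dy":0,"dz":0,"wx":0,"wy":0,"wz":0},{"hand":-0.6,"dx":0,"dy":0,"dz":0,"wx":0,"wy":0,"wz":0},{"hand":-0.6,"dx":0,"dy":0,"dz":0,"wx":0,"wy":0,"wz":0},{"hand":-0.6,"dx":0,"dy":-0.5,"dz":-0.2,"wx":0,"wy":0,"wz":0},{"hand":-0.6,"dx":0,"dy":-0.5,"dz":-0.2,"wx":0,"wy":0,"wz":0},{"hand":-0.6,"dx":0,"dy":-0.5,"dz":-0.2,"wx":0,"wy":0,"wz":0}]'
python3 cr.py side s13 120 300 60 240
```

```text
time_s: 28.4
position: [0.4433, 0.2557, 0.0748]
tcp_rot: [[0.999, -0.025, 0.038], [-0.045, -0.668, 0.743], [0.007, -0.744, -0.669]]
force: [0.2, -0.2, -1.4]
opening: 0.204
```

View pics/s13c.png

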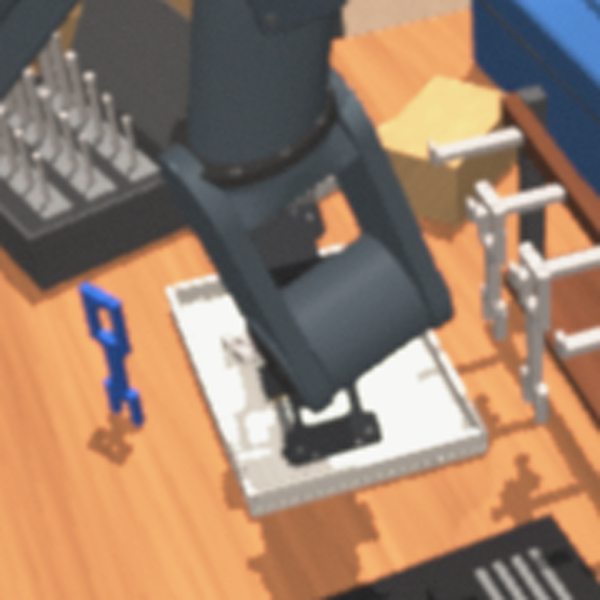

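```bash
python3 -m handwheel '[{"hand":-0.6,"dx":0,"dy":-0.7,"dz":-0.1,"wx":0,"wy":0,"wz":0},{"hand":-0.6,"dx":0,"dy":-0.7,"dz":-0.1,"wx":0,"wy":0,"wz":0},{"hand":-0.6,"dx":0,"dy":-0.7,"dz":-0.1,"wx":0,"wy":0,"wz":0},{"hand":-0.6,"dx":0,"dy":-0.7,"dz":0,"wx":0,"wy":0,"wz":0},{"hand":-0.6,"dx":0,"dy":-0.7,"dz":0,"wx":0,"wy":0,"wz":0},{"hand":-0.6,"dx":0,"dy":-0.7,"dz":0,"wx":0,"wy":0,"wz":0},{"hand":-0.6,"dx":0,"dy":-0.7,"dz":0.3,"wx":0,"wy":0,"wz":0},{"hand":-0.6,"dx":0,"dy":-0.7,"dz":0.5,"wx":0,"wy":0,"wz":0}]'
python3 cr.py side s14 120 300 60 240
```

```text
time_s: 29.25
position: [0.4433, 0.1996, 0.0803]
tcp_rot: [[0.999, -0.025, 0.038], [-0.045, -0.668, 0.743], [0.007, -0.744, -0.668]]
force: [0.3, -0.1, -0.6]
opening: 0.196
```

View pics/s14c.png

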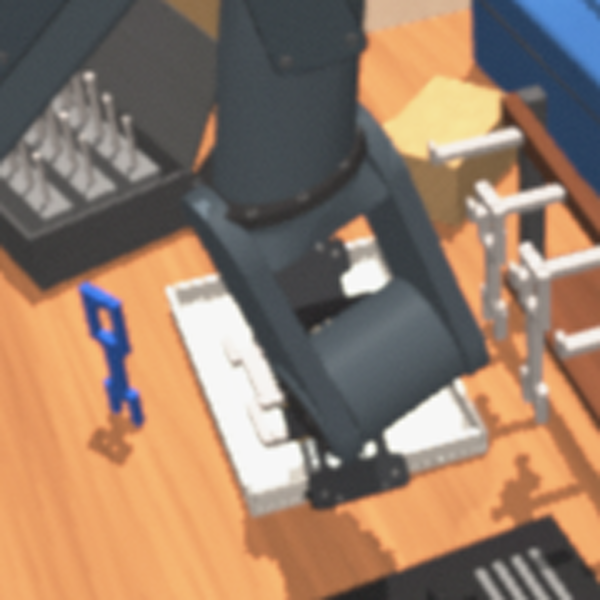

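```bash
python3 -m handwheel '[{"hand":-0.6,"dx":0,"dy":-1,"dz":1,"wx":0,"wy":0,"wz":0},{"hand":-0.6,"dx":0,"dy":-1,"dz":2,"wx":0,"wy":0,"wz":0},{"hand":-0.6,"dx":0,"dy":0,"dz":4,"wx":0,"wy":0,"wz":0},{"hand":-0.6,"dx":0,"dy":0,"dz":4,"wx":0,"wy":0,"wz":0},{"hand":-0.6,"dx":0,"dy":0,"dz":4,"wx":0,"wy":0,"wz":0},{"hand":-0.6,"dx":0,"dy":0,"dz":4,"wx":0,"wy":0,"wz":0},{"hand":0,"dx":0,"dy":0,"dz":3,"wx":-0.1,"wy":0,"wz":0},{"hand":0,"dx":0,"dy":0,"dz":0,"wx":-0.12,"wy":0,"wz":0},{"hand":0,"dx":0,"dy":0,"dz":0,"wx":-0.12,"wy":0,"wz":0},{"hand":0,"dx":0,"dy":0,"dz":0,"wx":-0.12,"wy":0,"wz":0}]'
python3 -m handwheel '[{"hand":0,"dx":0,"dy":0,"dz":0,"wx":-0.12,"wy":0,"wz":0},{"hand":0,"dx":0,"dy":0,"dz":0,"wx":-0.12,"wy":0,"wz":0},{"hand":0,"dx":0,"dy":0,"dz":0,"wx":-0.12,"wy":0,"wz":0.14},{"hand":0,"dx":2,"dy":0,"dz":0,"wx":0,"wy":0,"wz":0.14},{"hand":0,"dx":2,"dy":-1,"dz":0,"wx":0,"wy":0,"wz":0.14},{"hand":0,"dx":2,"dy":-1,"dz":0,"wx":0,"wy":0,"wz":0.14},{"hand":0,"dx":0,"dy":-1,"dz":0,"wx":0,"wy":0,"wz":0.14},{"hand":0,"dx":0,"dy":-1,"dz":0,"wx":0,"wy":0,"wz":0.14},{"hand":0,"dx":0,"dy":-1,"dz":0,"wx":0,"wy":0,"wz":0.14},{"hand":0,"dx":0,"dy":0,"dz":0,"wx":0,"wy":0,"wz":0.14}]'
python3 rs.py; python3 cr.py top t15 100 330 130 310
```

```text
time_s: 30.3
position: [0.443, 0.1797, 0.3013]
tcp_rot: [[0.999, -0.025, 0.041], [-0.038, -0.931, 0.364], [0.029, -0.365, -0.931]]
force: [-1.2, 0.1, -1.1]
opening: 0.454
time_s: 31.3
position: [0.5026, 0.129, 0.3]
tcp_rot: [[0.478, 0.878, -0.023], [0.878, -0.477, 0.047], [0.03, -0.042, -0.999]]
force: [0.5, -0.1, 0.9]
opening: 0.498
[0.5026, 0.129, 0.3] [0.4, 17.2, 91.0, 2.8, 73.1, 28.1]
[[0.478, 0.878, -0.023], [0.878, -0.477, 0.047], [0.03, -0.042, -0.999]]
```

View pics/t15c.png

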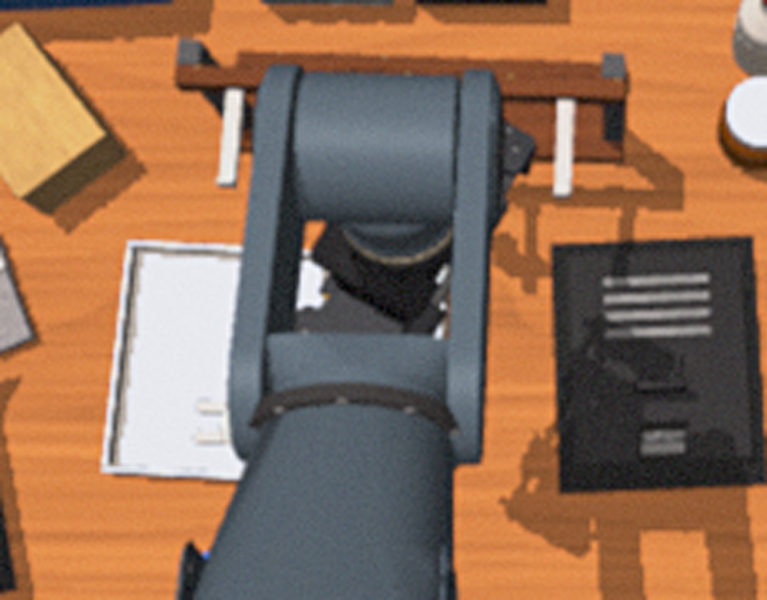

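```bash
python3 -m handwheel '[{"hand":0,"dx":2,"dy":2,"dz":0,"wx":-0.047,"wy":-0.023,"wz":0.12},{"hand":0,"dx":2,"dy":2,"dz":0,"wx":0,"wy":0,"wz":0.12},{"hand":0,"dx":2,"dy":2,"dz":0,"wx":0,"wy":0,"wz":0.12},{"hand":0,"dx":2,"dy":2,"dz":0,"wx":0,"wy":0,"wz":0.11},{"hand":0,"dx":2,"dy":1.8,"dz":0,"wx":0,"wy":0,"wz":0},{"hand":0,"dx":0.6,"dy":0,"dz":-2,"wx":0,"wy":0,"wz":0},{"hand":0,"dx":0,"dy":0,"dz":-3,"wx":0,"wy":0,"wz":0},{"hand":0,"dx":0,"dy":0,"dz":-2,"wx":0,"wy":0,"wz":0},{"hand":0,"dx":0,"dy":0,"dz":0,"wx":0,"wy":0,"wz":0},{"hand":0,"dx":0,"dy":0,"dz":0,"wx":0,"wy":0,"wz":0}]'
```

```text
time_s: 32.35
position: [0.6091, 0.2282, 0.2303]
tcp_rot: [[0.034, 0.999, -0.001], [0.999, -0.034, -0.001], [-0.001, -0.001, -1.0]]
force: [0.1, 0.9, -0.3]
opening: 0.502
```

```bash
python3 -m handwheel '[{"hand":0,"dx":0,"dy":0,"dz":-2,"wx":0,"wy":0,"wz":0},{"hand":0,"dx":0,"dy":0,"dz":-1.5,"wx":0,"wy":0,"wz":0},{"hand":0,"dx":0,"dy":0,"dz":-1.5,"wx":0,"wy":0,"wz":0},{"hand":0,"dx":0,"dy":0,"dz":-0.8,"wx":0,"wy":0,"wz":0},{"hand":0,"dx":0,"dy":0,"dz":0,"wx":0,"wy":0,"wz":0},{"hand":0,"dx":0,"dy":0,"dz":0,"wx":0,"wy":0,"wz":0}]'
python3 cr.py side s16 200 340 60 200
```

```text
time_s: 32.95
position: [0.6102, 0.2283, 0.1734]
tcp_rot: [[0.033, 0.999, 0.002], [0.999, -0.033, -0.0], [-0.0, 0.002, -1.0]]
force: [-0.4, -0.1, -0.1]
opening: 0.498
```

View pics/s16c.png

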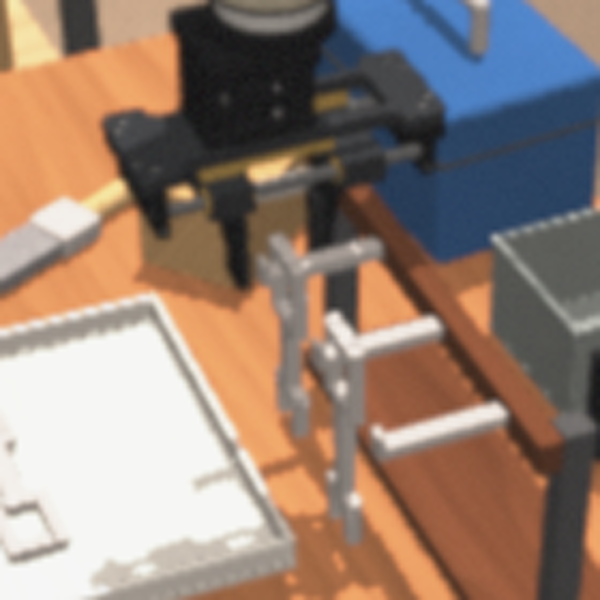

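```bash
python3 -m handwheel '[{"hand":-1,"dx":0,"dy":0,"dz":0,"wx":0,"wy":0,"wz":0},{"hand":-1,"dx":0,"dy":0,"dz":0,"wx":0,"wy":0,"wz":0},{"hand":-1,"dx":0,"dy":0,"dz":0,"wx":0,"wy":0,"wz":0},{"hand":-1,"dx":0,"dy":0,"dz":0,"wx":0,"wy":0,"wz":0},{"hand":-1,"dx":0,"dy":0,"dz":0,"wx":0,"wy":0,"wz":0},{"hand":-1,"dx":0,"dy":0,"dz":0.7,"wx":0,"wy":0,"wz":0},{"hand":-1,"dx":0,"dy":0,"dz":1,"wx":0,"wy":0,"wz":0},{"hand":-1,"dx":0,"dy":0,"dz":0,"wx":0,"wy":0,"wz":0},{"hand":-1,"dx":0,"dy":0,"dz":0,"wx":0,"wy":0,"wz":0}]'
python3 cr.py side s17 200 340 60 200
```

```text
time_s: 33.9
position: [0.6097, 0.2282, 0.1897]
tcp_rot: [[0.033, 0.999, 0.001], [0.999, -0.033, -0.001], [-0.001, 0.001, -1.0]]
force: [0.7, -0.4, -2.1]
opening: 0.11
```

View pics/s17c.png

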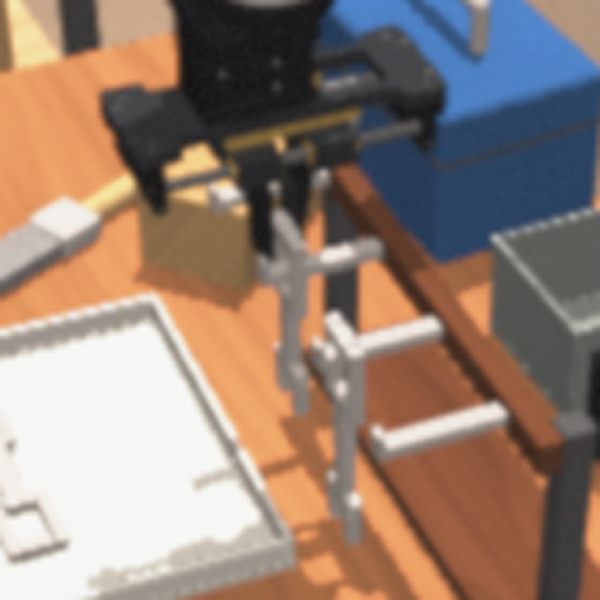

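```bash
python3 -m handwheel '[{"hand":-1,"dx":-0.8,"dy":0,"dz":0,"wx":0,"wy":0,"wz":0},{"hand":-1,"dx":-1,"dy":0,"dz":0,"wx":0,"wy":0,"wz":0},{"hand":-1,"dx":-1,"dy":0,"dz":0,"wx":0,"wy":0,"wz":0},{"hand":-1,"dx":-1,"dy":0.1,"dz":0,"wx":0,"wy":0,"wz":0},{"hand":-1,"dx":-1,"dy":0.1,"dz":0,"wx":0,"wy":0,"wz":0},{"hand":-1,"dx":-1,"dy":1,"dz":1,"wx":0,"wy":0,"wz":0},{"hand":-1,"dx":-1,"dy":1,"dz":2,"wx":0,"wy":0,"wz":-0.1},{"hand":-1,"dx":-1,"dy":1,"dz":2,"wx":0,"wy":0,"wz":-0.13},{"hand":-1,"dx":-1,"dy":1,"dz":2,"wx":0,"wy":0,"wz":-0.13},{"hand":-1,"dx":-1,"dy":1,"dz":2,"wx":0,"wy":0,"wz":-0.13}]'
python3 -m handwheel '[{"hand":-1,"dx":-1,"dy":1,"dz":1,"wx":0,"wy":0,"wz":-0.13},{"hand":-1,"dx":0,"dy":1,"dz":0,"wx":0,"wy":0,"wz":-0.13},{"hand":-1,"dx":0,"dy":0,"dz":0,"wx":0,"wy":0,"wz":-0.13},{"hand":-1,"dx":0,"dy":0,"dz":0,"wx":0,"wy":0,"wz":-0.13},{"hand":-1,"dx":0,"dy":0,"dz":0,"wx":0,"wy":0,"wz":-0.13},{"hand":-1,"dx":0,"dy":0,"dz":0,"wx":0,"wy":0,"wz":-0.13},{"hand":-1,"dx":0,"dy":0,"dz":0,"wx":0,"wy":0,"wz":-0.13},{"hand":-1,"dx":0,"dy":0,"dz":0,"wx":0,"wy":0,"wz":-0.13},{"hand":-1,"dx":0,"dy":0,"dz":0,"wx":0.05,"wy":0,"wz":-0.06}]'
python3 rs.py; python3 cr.py side s18 120 300 60 240; python3 cr.py top t18 100 330 130 310
```

```text
time_s: 34.95
position: [0.5104, 0.2813, 0.2808]
tcp_rot: [[0.503, 0.864, 0.0], [0.864, -0.503, 0.0], [0.0, 0.0, -1.0]]
force: [0.2, -0.8, -2.6]
opening: 0.11
time_s: 35.85
position: [0.5009, 0.3021, 0.29]
tcp_rot: [[0.999, -0.053, 0.002], [-0.053, -0.997, 0.053], [-0.001, -0.053, -0.999]]
force: [-0.6, -0.1, -2.3]
opening: 0.11
[0.5009, 0.3021, 0.29] [18.7, 22.4, 84.5, 3.0, 72.1, 110.8]
[[0.999, -0.053, 0.002], [-0.053, -0.997, 0.053], [-0.001, -0.053, -0.999]]
```

View pics/s18c.png

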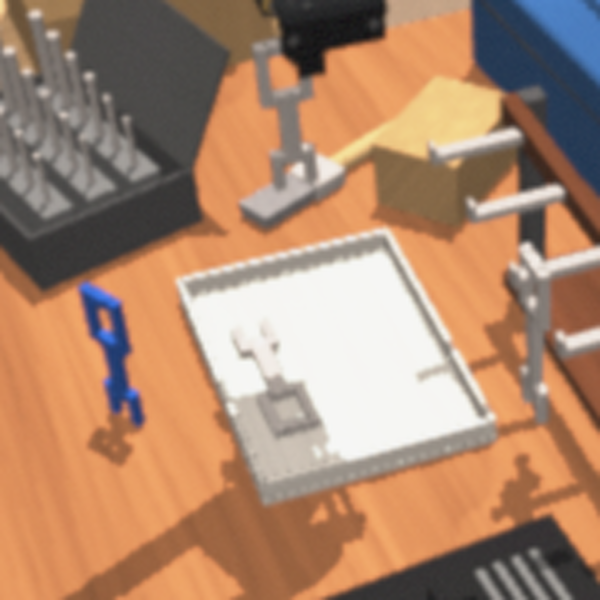

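View pics/t18c.png

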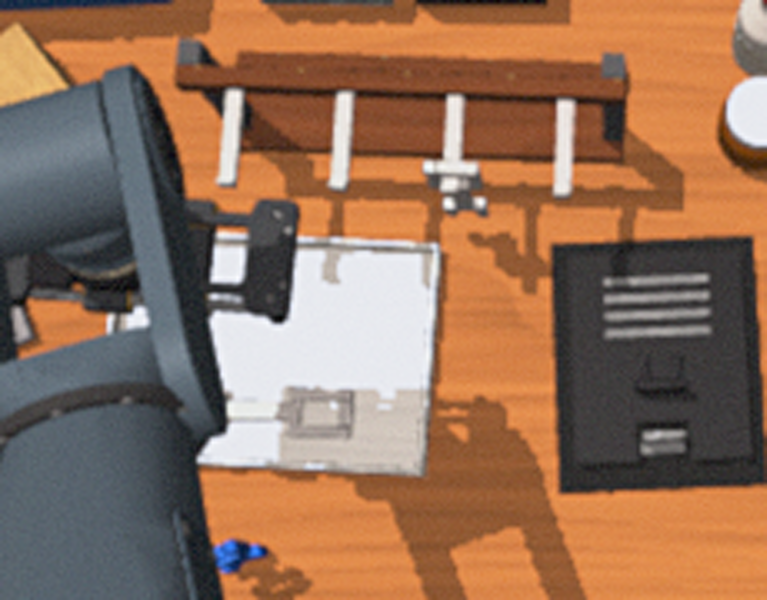

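Run:
```python
from h import *
S=lambda L:np.array(L)*.3+[120,60]
T=lambda L:np.array(L)*.3+[100,130]
c=plane('side',S([[180,280],[388,232],[495,422],[265,488]]),.025)[:,:2]; print('side rim',c.round(3).tolist(),c.mean(0).round(4))
print('top right corners',plane('top',T([[440,243],[424,473]]),.025).round(3).tolist())
print('A head box top',plane('top',T([[292,390],[353,390],[352,434],[290,434]]),.015).round(3).tolist())
print('A jaw side',plane('side',S([[235,335],[268,322],[252,400],[300,436]]),.015).round(3).tolist())
# same for original corners
p,d=load('side0')
```

```text
side rim [[0.402, 0.431], [0.596, 0.418], [0.583, 0.143], [0.388, 0.15]] [0.4923 0.2856]
top right corners [[0.583, 0.147, 0.025], [0.384, 0.156, 0.025]]
A head box top [[0.455, 0.272, 0.015], [0.456, 0.22, 0.015], [0.418, 0.22, 0.015], [0.418, 0.272, 0.015]]
A jaw side [[0.426, 0.35, 0.015], [0.458, 0.354, 0.015], [0.413, 0.263, 0.015], [0.435, 0.205, 0.015]]
```

```bash
python3 -m handwheel '[{"hand":-1,"dx":0.5,"dy":0,"dz":0,"wx":0.1,"wy":-0.005,"wz":0},{"hand":-1,"dx":0.5,"dy":0,"dz":0,"wx":0.1,"wy":-0.005,"wz":0},{"hand":-1,"dx":0.4,"dy":0,"dz":0,"wx":0.1,"wy":-0.005,"wz":0},{"hand":-1,"dx":0,"dy":0,"dz":0,"wx":0.1,"wy":-0.005,"wz":0},{"hand":-1,"dx":0,"dy":0,"dz":0,"wx":0.1,"wy":-0.005,"wz":0},{"hand":-1,"dx":0,"dy":0,"dz":-1,"wx":0.1,"wy":-0.005,"wz":0},{"hand":-1,"dx":0,"dy":0,"dz":-1,"wx":0.1,"wy":-0.005,"wz":0},{"hand":-1,"dx":0,"dy":-0.5,"dz":-2,"wx":0.08,"wy":-0.005,"wz":0},{"hand":-1,"dx":0,"dy":-0.5,"dz":-3,"wx":0,"wy":0,"wz":0},{"hand":-1,"dx":0,"dy":-0.5,"dz":-3,"wx":0,"wy":0,"wz":0}]'
python3 -m handwheel '[{"hand":-1,"dx":0,"dy":-0.5,"dz":-3,"wx":0,"wy":0,"wz":0},{"hand":-1,"dx":0,"dy":0,"dz":-3,"wx":0,"wy":0,"wz":0},{"hand":-1,"dx":0,"dy":0,"dz":-2,"wx":0,"wy":0,"wz":0},{"hand":-1,"dx":0,"dy":0,"dz":0,"wx":0,"wy":0,"wz":0}]'
python3 rs.py
```

```text
time_s: 36.95
position: [0.5159, 0.2846, 0.1883]
tcp_rot: [[0.999, -0.032, 0.037], [-0.048, -0.674, 0.737], [0.001, -0.738, -0.675]]
force: [-0.0, 0.2, -1.5]
opening: 0.111
time_s: 37.35
position: [0.5147, 0.2803, 0.1069]
tcp_rot: [[0.999, -0.035, 0.032], [-0.048, -0.674, 0.737], [-0.004, -0.738, -0.675]]
force: [-0.9, -0.6, -2.2]
opening: 0.111
[0.5147, 0.2803, 0.1069] [-6.4, 42.4, 107.3, 62.5, 56.1, 37.7]
[[0.999, -0.035, 0.032], [-0.048, -0.674, 0.737], [-0.004, -0.738, -0.675]]
```

```bash
python3 -m handwheel '[{"hand":-1,"dx":0,"dy":0,"dz":-0.8,"wx":0,"wy":0,"wz":0},{"hand":-1,"dx":0,"dy":0,"dz":-0.4,"wx":0,"wy":0,"wz":0},{"hand":-1,"dx":0,"dy":0,"dz":0,"wx":0,"wy":0,"wz":0}]'; python3 -m handwheel '[{"hand":-1,"dx":0,"dy":0,"dz":-0.5,"wx":0,"wy":0,"wz":0},{"hand":-1,"dx":0,"dy":0,"dz":-0.3,"wx":0,"wy":0,"wz":0},{"hand":-1,"dx":0,"dy":0,"dz":0,"wx":0,"wy":0,"wz":0}]'; python3 -m handwheel '[{"hand":-1,"dx":0,"dy":0,"dz":-0.5,"wx":0,"wy":0,"wz":0},{"hand":-1,"dx":0,"dy":0,"dz":0,"wx":0,"wy":0,"wz":0}]'; python3 -m handwheel '[{"hand":-1,"dx":0,"dy":0,"dz":-0.4,"wx":0,"wy":0,"wz":0},{"hand":-1,"dx":0,"dy":0,"dz":0,"wx":0,"wy":0,"wz":0}]'; python3 cr.py side s19 120 300 60 240
```

```text
time_s: 37.65
position: [0.5157, 0.2803, 0.0975]
tcp_rot: [[0.999, -0.033, 0.036], [-0.049, -0.673, 0.738], [-0.0, -0.739, -0.674]]
force: [0.4, -0.1, -0.8]
opening: 0.111
time_s: 37.95
position: [0.5153, 0.2801, 0.089]
tcp_rot: [[0.999, -0.035, 0.036], [-0.05, -0.673, 0.738], [-0.002, -0.739, -0.674]]
force: [0.0, 0.0, -2.2]
opening: 0.11
time_s: 38.15
position: [0.5152, 0.2801, 0.0836]
tcp_rot: [[0.999, -0.035, 0.035], [-0.05, -0.673, 0.738], [-0.002, -0.739, -0.674]]
force: [-0.2, -0.3, -2.6]
opening: 0.112
time_s: 38.35
position: [0.5152, 0.2801, 0.0796]
tcp_rot: [[0.999, -0.035, 0.035], [-0.05, -0.673, 0.738], [-0.002, -0.739, -0.674]]
force: [-0.8, 0.3, -2.0]
opening: 0.111
```

View pics/s19c.png

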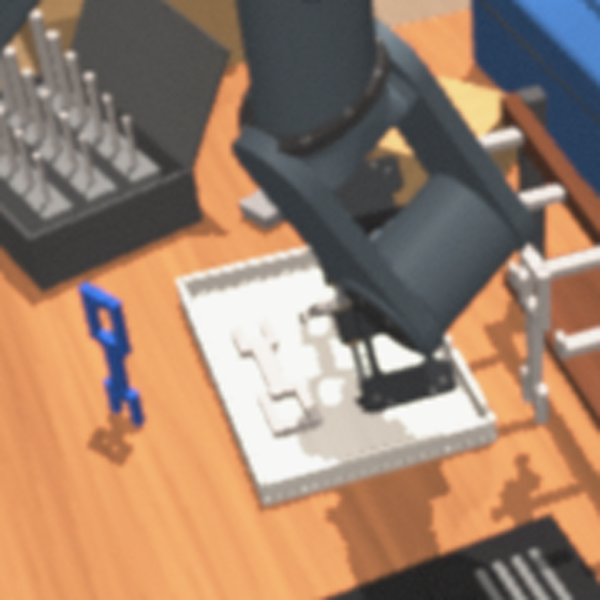

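```bash
python3 -m handwheel '[{"hand":-1,"dx":0,"dy":0,"dz":-0.4,"wx":0,"wy":0,"wz":0},{"hand":-1,"dx":0,"dy":0,"dz":0,"wx":0,"wy":0,"wz":0}]'; python3 -m handwheel '[{"hand":-1,"dx":0,"dy":0,"dz":-0.3,"wx":0,"wy":0,"wz":0},{"hand":-1,"dx":0,"dy":0,"dz":0,"wx":0,"wy":0,"wz":0}]'
```

```text
time_s: 38.6
position: [0.5157, 0.2808, 0.0773]
tcp_rot: [[0.999, -0.035, 0.036], [-0.05, -0.67, 0.741], [-0.002, -0.742, -0.671]]
force: [0.1, -1.3, 4.4]
opening: 0.114
time_s: 38.8
position: [0.5165, 0.2806, 0.0753]
tcp_rot: [[0.999, -0.035, 0.038], [-0.051, -0.669, 0.742], [-0.0, -0.743, -0.67]]
force: [-0.0, -4.2, 10.1]
opening: 0.111
```

Contact. Release and slide out as before.

```bash
python3 -m handwheel '[{"hand":-0.6,"dx":0,"dy":0,"dz":0,"wx":0,"wy":0,"wz":0},{"hand":-0.6,"dx":0,"dy":0,"dz":0,"wx":0,"wy":0,"wz":0},{"hand":-0.6,"dx":0,"dy":0,"dz":0,"wx":0,"wy":0,"wz":0},{"hand":-0.6,"dx":0,"dy":-0.5,"dz":-0.1,"wx":0,"wy":0,"wz":0},{"hand":-0.6,"dx":0,"dy":-0.5,"dz":-0.1,"wx":0,"wy":0,"wz":0},{"hand":-0.6,"dx":0,"dy":-0.7,"dz":-0.1,"wx":0,"wy":0,"wz":0},{"hand":-0.6,"dx":0,"dy":-0.7,"dz":0,"wx":0,"wy":0,"wz":0},{"hand":-0.6,"dx":0,"dy":-0.7,"dz":0,"wx":0,"wy":0,"wz":0},{"hand":-0.6,"dx":0,"dy":-0.7,"dz":0,"wx":0,"wy":0,"wz":0},{"hand":-0.6,"dx":0,"dy":-0.7,"dz":0,"wx":0,"wy":0,"wz":0}]'
python3 -m handwheel '[{"hand":-0.6,"dx":0,"dy":-0.7,"dz":0,"wx":0,"wy":0,"wz":0},{"hand":-0.6,"dx":0,"dy":-0.7,"dz":0.3,"wx":0,"wy":0,"wz":0},{"hand":-0.6,"dx":0,"dy":-0.7,"dz":0.5,"wx":0,"wy":0,"wz":0},{"hand":-0.6,"dx":0,"dy":-0.5,"dz":2,"wx":0,"wy":0,"wz":0},{"hand":-0.6,"dx":0,"dy":0,"dz":3,"wx":0,"wy":0,"wz":0},{"hand":-0.6,"dx":-1,"dy":0,"dz":4,"wx":0,"wy":0,"wz":0},{"hand":-0.6,"dx":-1,"dy":0,"dz":4,"wx":0,"wy":0,"wz":0},{"hand":-0.6,"dx":0,"dy":0,"dz":4,"wx":0,"wy":0,"wz":0},{"hand":0,"dx":0,"dy":0,"dz":3,"wx":-0.1,"wy":0.005,"wz":0},{"hand":0,"dx":0,"dy":-1,"dz":0,"wx":-0.12,"wy":0.005,"wz":0}]'
python3 -m handwheel '[{"hand":0,"dx":0,"dy":-1,"dz":0,"wx":-0.12,"wy":0.005,"wz":0},{"hand":0,"dx":0,"dy":-1,"dz":0,"wx":-0.12,"wy":0.005,"wz":0},{"hand":0,"dx":0,"dy":-1,"dz":0,"wx":-0.12,"wy":0.005,"wz":0},{"hand":0,"dx":0,"dy":-1,"dz":0,"wx":-0.12,"wy":0.005,"wz":0},{"hand":0,"dx":0,"dy":-1,"dz":0,"wx":-0.12,"wy":0.005,"wz":0.1},{"hand":0,"dx":0,"dy":-1,"dz":0,"wx":0,"wy":0,"wz":0.14},{"hand":0,"dx":0,"dy":-1,"dz":0,"wx":0,"wy":0,"wz":0.14},{"hand":0,"dx":0,"dy":-1,"dz":0,"wx":0,"wy":0,"wz":0.14},{"hand":0,"dx":0,"dy":-1,"dz":0,"wx":0,"wy":0,"wz":0.14},{"hand":0,"dx":0,"dy":0,"dz":0,"wx":0,"wy":0,"wz":0.14}]'
python3 rs.py;  python3 cr.py side s20 120 300 60 240; python3 cr.py top t20 100 330 130 310
```

```text
time_s: 39.8
position: [0.5155, 0.2345, 0.0703]
tcp_rot: [[0.999, -0.035, 0.036], [-0.05, -0.673, 0.738], [-0.001, -0.739, -0.674]]
force: [-0.4, 0.2, -1.3]
opening: 0.199
time_s: 40.8
position: [0.4967, 0.1983, 0.2821]
tcp_rot: [[0.999, -0.039, 0.035], [-0.052, -0.82, 0.569], [0.007, -0.57, -0.821]]
force: [-0.4, -0.2, -1.2]
opening: 0.305
time_s: 41.8
position: [0.4947, 0.1079, 0.2784]
tcp_rot: [[0.731, 0.682, -0.012], [0.682, -0.731, 0.01], [-0.002, -0.016, -1.0]]
force: [0.1, 0.3, -0.2]
opening: 0.497
[0.4947, 0.1079, 0.2784] [-0.7, 17.4, 94.4, 0.6, 68.9, 46.1]
[[0.731, 0.682, -0.012], [0.682, -0.731, 0.01], [-0.002, -0.016, -1.0]]
```

View pics/s20c.png

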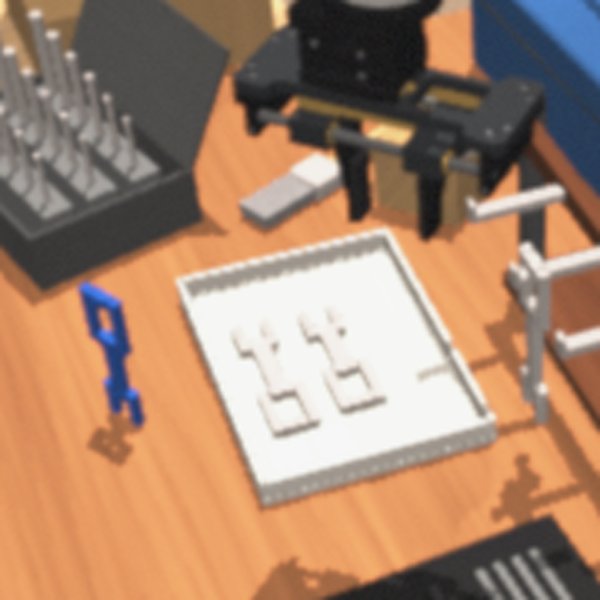

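View pics/t20c.png

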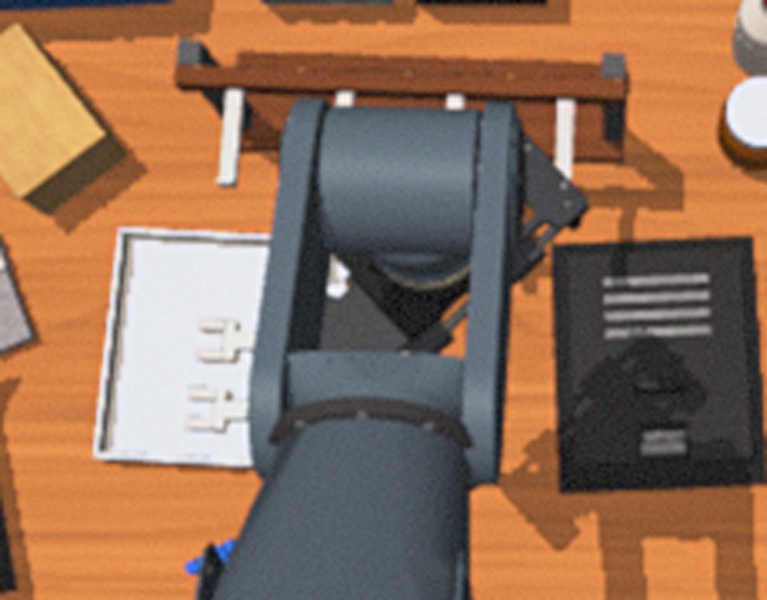

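```bash
python3 -m handwheel '[{"hand":0,"dx":2,"dy":0,"dz":1,"wx":-0.01,"wy":-0.012,"wz":0.14},{"hand":0,"dx":2,"dy":0,"dz":1,"wx":0,"wy":0,"wz":0.14},{"hand":0,"dx":2,"dy":0,"dz":0,"wx":0,"wy":0,"wz":0.14},{"hand":0,"dx":2,"dy":0,"dz":0,"wx":0,"wy":0,"wz":0.14},{"hand":0,"dx":2,"dy":-0.3,"dz":0,"wx":0,"wy":0,"wz":0.14},{"hand":0,"dx":1.2,"dy":-0.3,"dz":-2,"wx":0,"wy":0,"wz":0.09},{"hand":0,"dx":0,"dy":0,"dz":-3,"wx":0,"wy":0,"wz":0},{"hand":0,"dx":0,"dy":0,"dz":-2,"wx":0,"wy":0,"wz":0},{"hand":0,"dx":0,"dy":0,"dz":0,"wx":0,"wy":0,"wz":0},{"hand":0,"dx":0,"dy":0,"dz":0,"wx":0,"wy":0,"wz":0}]'; python3 rs.py
```

```text
time_s: 42.9
position: [0.6073, 0.1032, 0.2284]
tcp_rot: [[0.036, 0.999, -0.001], [0.999, -0.036, -0.0], [-0.0, -0.001, -1.0]]
force: [-0.5, -1.1, 0.6]
opening: 0.498
[0.6073, 0.1032, 0.2284] [-0.7, 29.2, 83.0, -0.0, 67.8, 1.3]
[[0.036, 0.999, -0.001], [0.999, -0.036, -0.0], [-0.0, -0.001, -1.0]]
```

```bash
python3 -m handwheel '[{"hand":0,"dx":0,"dy":-0.15,"dz":-2,"wx":0,"wy":0,"wz":0},{"hand":0,"dx":0,"dy":0,"dz":-1.5,"wx":0,"wy":0,"wz":0},{"hand":0,"dx":0,"dy":0,"dz":-1.5,"wx":0,"wy":0,"wz":0},{"hand":0,"dx":0,"dy":0,"dz":-0.6,"wx":0,"wy":0,"wz":0},{"hand":0,"dx":0,"dy":0,"dz":0,"wx":0,"wy":0,"wz":0},{"hand":0,"dx":0,"dy":0,"dz":0,"wx":0,"wy":0,"wz":0}]'
python3 cr.py side s21 200 340 60 200
```

```text
time_s: 43.5
position: [0.6083, 0.1017, 0.1735]
tcp_rot: [[0.034, 0.999, 0.002], [0.999, -0.034, -0.0], [-0.0, 0.002, -1.0]]
force: [-0.3, 0.7, -0.3]
opening: 0.499
```

View pics/s21c.png

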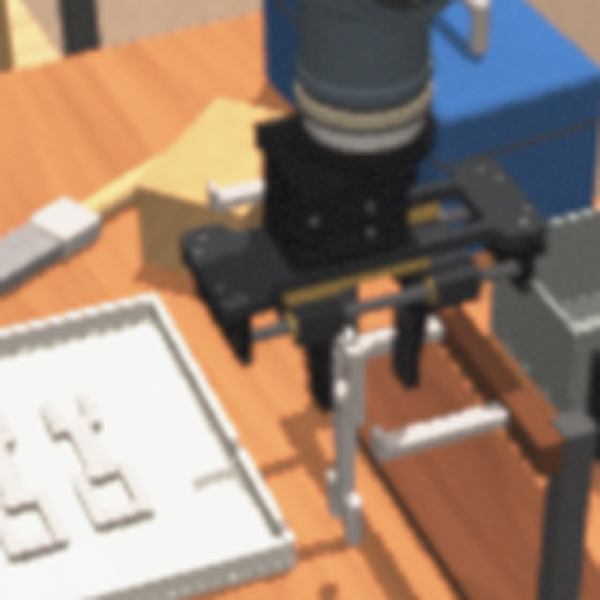

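```bash
python3 -m handwheel '[{"hand":-1,"dx":0,"dy":0,"dz":0,"wx":0,"wy":0,"wz":0},{"hand":-1,"dx":0,"dy":0,"dz":0,"wx":0,"wy":0,"wz":0},{"hand":-1,"dx":0,"dy":0,"dz":0,"wx":0,"wy":0,"wz":0},{"hand":-1,"dx":0,"dy":0,"dz":0,"wx":0,"wy":0,"wz":0},{"hand":-1,"dx":0,"dy":0,"dz":0,"wx":0,"wy":0,"wz":0},{"hand":-1,"dx":0,"dy":0,"dz":0.7,"wx":0,"wy":0,"wz":0},{"hand":-1,"dx":0,"dy":0,"dz":1,"wx":0,"wy":0,"wz":0},{"hand":-1,"dx":0,"dy":0,"dz":0,"wx":0,"wy":0,"wz":0},{"hand":-1,"dx":0,"dy":0,"dz":0,"wx":0,"wy":0,"wz":0}]'
python3 cr.py side s22 200 340 60 200
```

```text
time_s: 44.45
position: [0.6077, 0.1016, 0.1897]
tcp_rot: [[0.034, 0.999, 0.001], [0.999, -0.034, -0.0], [-0.0, 0.001, -1.0]]
force: [0.8, 0.3, -1.1]
opening: 0.117
```

View pics/s22c.png

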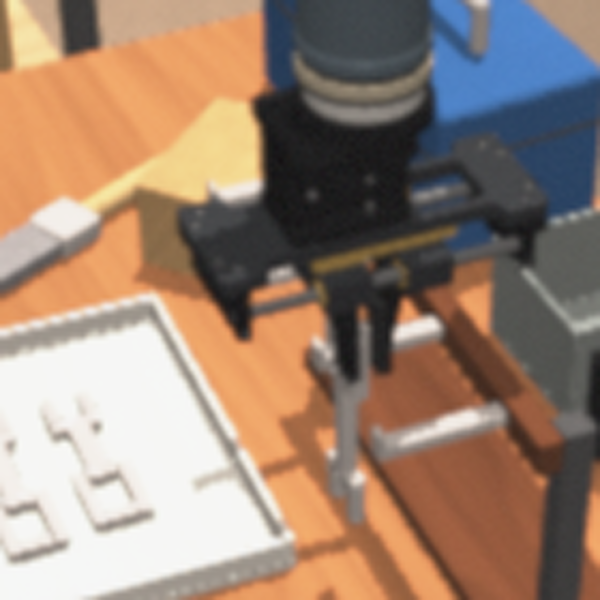

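```bash
python3 -m handwheel '[{"hand":-1,"dx":-0.8,"dy":0,"dz":0,"wx":0,"wy":0,"wz":0},{"hand":-1,"dx":-1,"dy":0,"dz":0,"wx":0,"wy":0,"wz":0},{"hand":-1,"dx":-1,"dy":0,"dz":0,"wx":0,"wy":0,"wz":0},{"hand":-1,"dx":-1,"dy":0.1,"dz":0,"wx":0,"wy":0,"wz":0},{"hand":-1,"dx":-1,"dy":0.1,"dz":0,"wx":0,"wy":0,"wz":0},{"hand":-1,"dx":-1,"dy":0,"dz":1,"wx":0,"wy":0,"wz":0},{"hand":-1,"dx":-1,"dy":1,"dz":2,"wx":0,"wy":0,"wz":0},{"hand":-1,"dx":-1,"dy":2,"dz":2,"wx":0,"wy":0,"wz":-0.1},{"hand":-1,"dx":0,"dy":2,"dz":2,"wx":0,"wy":0,"wz":-0.13},{"hand":-1,"dx":0,"dy":2,"dz":2,"wx":0,"wy":0,"wz":-0.13}]'
python3 -m handwheel '[{"hand":-1,"dx":0,"dy":2,"dz":1,"wx":0,"wy":0,"wz":-0.13},{"hand":-1,"dx":0,"dy":2,"dz":0,"wx":0,"wy":0,"wz":-0.13},{"hand":-1,"dx":0,"dy":2,"dz":0,"wx":0,"wy":0,"wz":-0.13},{"hand":-1,"dx":0,"dy":2,"dz":0,"wx":0,"wy":0,"wz":-0.13},{"hand":-1,"dx":0,"dy":2,"dz":0,"wx":0,"wy":0,"wz":-0.13},{"hand":-1,"dx":0,"dy":2,"dz":0,"wx":0,"wy":0,"wz":-0.13},{"hand":-1,"dx":0,"dy":1,"dz":0,"wx":0,"wy":0,"wz":-0.13},{"hand":-1,"dx":0,"dy":0,"dz":0,"wx":0,"wy":0,"wz":-0.13},{"hand":-1,"dx":0,"dy":0,"dz":0,"wx":0,"wy":0,"wz":-0.13},{"hand":-1,"dx":0,"dy":0,"dz":0,"wx":0,"wy":0,"wz":-0.06}]'
python3 rs.py; python3 cr.py side s23 120 300 60 240; python3 cr.py top t23 100 330 130 310
```

```text
time_s: 45.5
position: [0.5285, 0.1742, 0.2809]
tcp_rot: [[0.389, 0.921, 0.001], [0.921, -0.389, -0.0], [0.0, 0.001, -1.0]]
force: [0.7, 0.8, -2.0]
opening: 0.116
time_s: 46.5
position: [0.5287, 0.3038, 0.2898]
tcp_rot: [[0.998, -0.056, 0.0], [-0.056, -0.998, 0.0], [0.0, -0.0, -1.0]]
force: [0.6, -0.2, -2.0]
opening: 0.11
[0.5287, 0.3038, 0.2898] [19.4, 25.2, 79.7, 0.0, 75.1, 112.6]
[[0.998, -0.056, 0.0], [-0.056, -0.998, 0.0], [0.0, -0.0, -1.0]]
```

View pics/s23c.png

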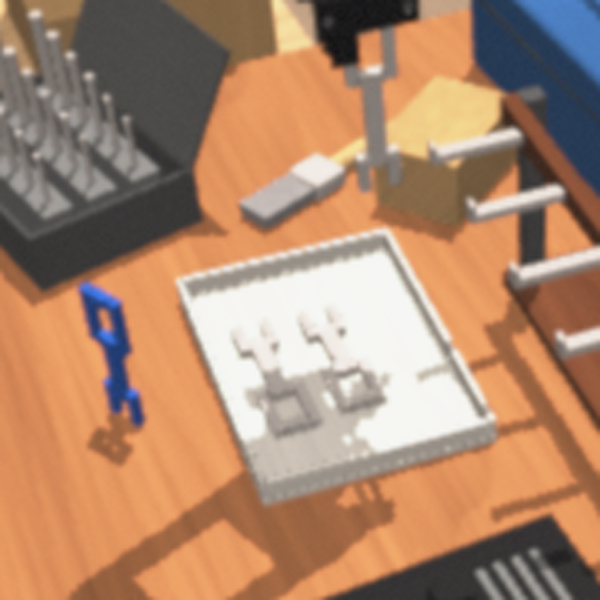

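View pics/t23c.png

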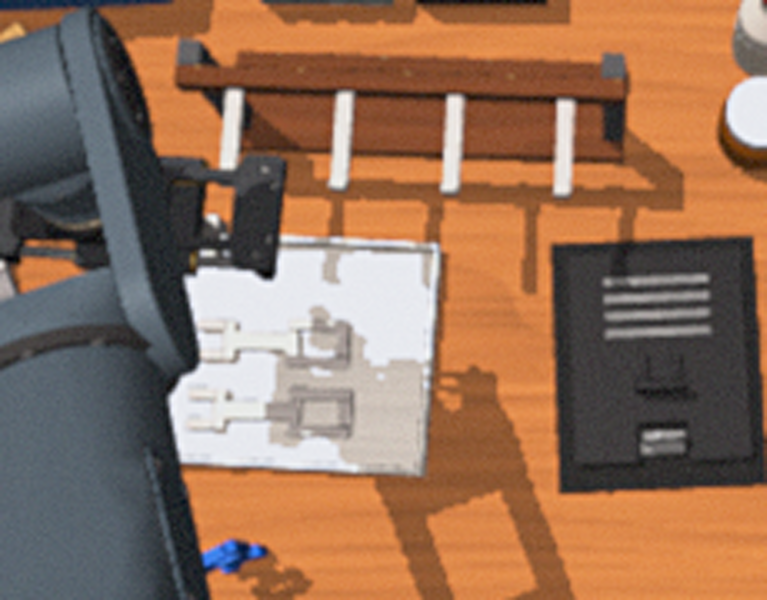

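Run:
```python
from h import *
T=lambda L:np.array(L)*.3+[100,130]
print('B head top',plane('top',T([[297,320],[351,320],[350,367],[297,367]]),.015).round(3).tolist())
print('rim inner',plane('top',T([[430,252],[300,245],[432,465]]),.025).round(3).tolist())
```

```text
B head top [[0.516, 0.27, 0.015], [0.516, 0.224, 0.015], [0.475, 0.223, 0.015], [0.475, 0.269, 0.015]]
rim inner [[0.575, 0.155, 0.025], [0.581, 0.268, 0.025], [0.391, 0.149, 0.025]]
```

```bash
python3 -m handwheel '[{"hand":-1,"dx":0,"dy":0,"dz":0,"wx":0.1,"wy":-0.005,"wz":0},{"hand":-1,"dx":0,"dy":0,"dz":0,"wx":0.1,"wy":-0.005,"wz":0},{"hand":-1,"dx":0,"dy":0,"dz":0,"wx":0.1,"wy":-0.005,"wz":0},{"hand":-1,"dx":0,"dy":0,"dz":0,"wx":0.1,"wy":-0.005,"wz":0},{"hand":-1,"dx":0,"dy":0,"dz":0,"wx":0.1,"wy":-0.005,"wz":0},{"hand":-1,"dx":0,"dy":0,"dz":-1,"wx":0.1,"wy":-0.005,"wz":0},{"hand":-1,"dx":0,"dy":-0.5,"dz":-1,"wx":0.1,"wy":-0.005,"wz":0},{"hand":-1,"dx":0,"dy":-0.5,"dz":-2,"wx":0.13,"wy":-0.007,"wz":0},{"hand":-1,"dx":0,"dy":-1,"dz":-3,"wx":0,"wy":0,"wz":0},{"hand":-1,"dx":0,"dy":-1,"dz":-3,"wx":0,"wy":0,"wz":0}]'
python3 -m handwheel '[{"hand":-1,"dx":0,"dy":-0.5,"dz":-3,"wx":0,"wy":0,"wz":0},{"hand":-1,"dx":0,"dy":0,"dz":-3,"wx":0,"wy":0,"wz":0},{"hand":-1,"dx":0,"dy":0,"dz":-1.5,"wx":0,"wy":0,"wz":0},{"hand":-1,"dx":0,"dy":0,"dz":0,"wx":0,"wy":0,"wz":0}]'
python3 rs.py
```

```text
time_s: 47.6
position: [0.5298, 0.2722, 0.1882]
tcp_rot: [[0.999, -0.035, 0.039], [-0.052, -0.674, 0.737], [0.001, -0.738, -0.675]]
force: [0.4, 0.1, -2.2]
opening: 0.114
time_s: 48.0
position: [0.5289, 0.2682, 0.1123]
tcp_rot: [[0.999, -0.038, 0.035], [-0.051, -0.674, 0.737], [-0.004, -0.738, -0.675]]
force: [-0.5, 0.6, -1.2]
opening: 0.111
[0.5289, 0.2682, 0.1123] [-7.6, 42.1, 105.5, 60.6, 57.6, 39.6]
[[0.999, -0.038, 0.035], [-0.051, -0.674, 0.737], [-0.004, -0.738, -0.675]]
```

```bash
python3 -m handwheel '[{"hand":-1,"dx":0,"dy":0,"dz":-0.8,"wx":0,"wy":0,"wz":0},{"hand":-1,"dx":0,"dy":0,"dz":-0.4,"wx":0,"wy":0,"wz":0},{"hand":-1,"dx":0,"dy":0,"dz":0,"wx":0,"wy":0,"wz":0}]'; python3 -m handwheel '[{"hand":-1,"dx":0,"dy":0,"dz":-0.5,"wx":0,"wy":0,"wz":0},{"hand":-1,"dx":0,"dy":0,"dz":0,"wx":0,"wy":0,"wz":0}]'; python3 -m handwheel '[{"hand":-1,"dx":0,"dy":0,"dz":-0.4,"wx":0,"wy":0,"wz":0},{"hand":-1,"dx":0,"dy":0,"dz":0,"wx":0,"wy":0,"wz":0}]';python3 cr.py side s24 120 300 60 240
```

```text
time_s: 48.3
position: [0.5297, 0.2687, 0.1024]
tcp_rot: [[0.999, -0.035, 0.038], [-0.052, -0.673, 0.738], [-0.001, -0.739, -0.674]]
force: [-0.1, -0.4, -1.8]
opening: 0.113
time_s: 48.5
position: [0.5294, 0.2687, 0.0971]
tcp_rot: [[0.999, -0.036, 0.037], [-0.052, -0.673, 0.738], [-0.002, -0.739, -0.674]]
force: [-0.0, 0.0, -1.8]
opening: 0.113
time_s: 48.7
position: [0.5293, 0.2686, 0.0928]
tcp_rot: [[0.999, -0.037, 0.037], [-0.052, -0.673, 0.738], [-0.002, -0.739, -0.674]]
force: [0.2, 0.5, -1.0]
opening: 0.11
```

View pics/s24c.png

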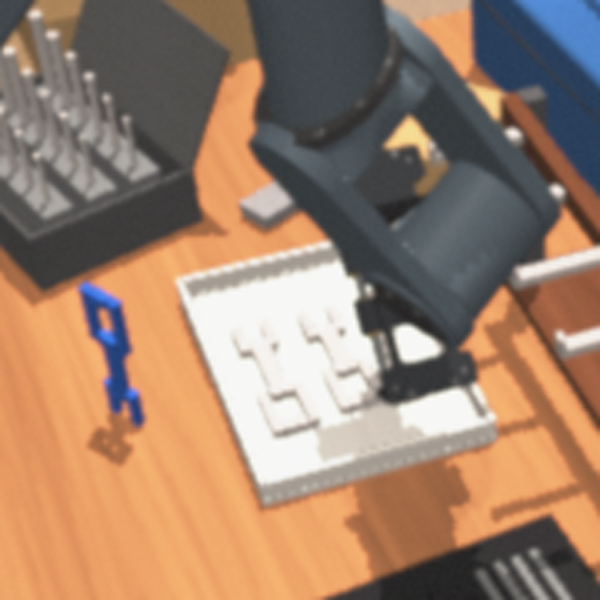

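```bash
python3 -m handwheel '[{"hand":-1,"dx":0,"dy":0,"dz":-0.4,"wx":0,"wy":0,"wz":0},{"hand":-1,"dx":0,"dy":0,"dz":0,"wx":0,"wy":0,"wz":0}]'; python3 -m handwheel '[{"hand":-1,"dx":0,"dy":0,"dz":-0.3,"wx":0,"wy":0,"wz":0},{"hand":-1,"dx":0,"dy":0,"dz":0,"wx":0,"wy":0,"wz":0}]'
```

```text
time_s: 48.95
position: [0.5298, 0.2691, 0.0898]
tcp_rot: [[0.999, -0.037, 0.038], [-0.053, -0.671, 0.74], [-0.002, -0.741, -0.672]]
force: [0.3, -0.5, 2.3]
opening: 0.113
time_s: 49.15
position: [0.5302, 0.2691, 0.0876]
tcp_rot: [[0.999, -0.037, 0.038], [-0.053, -0.67, 0.74], [-0.001, -0.741, -0.671]]
force: [-0.1, -0.3, 5.9]
opening: 0.112
```

```bash
python3 -m handwheel '[{"hand":-0.6,"dx":0,"dy":0,"dz":0,"wx":0,"wy":0,"wz":0},{"hand":-0.6,"dx":0,"dy":0,"dz":0,"wx":0,"wy":0,"wz":0},{"hand":-0.6,"dx":0,"dy":0,"dz":0,"wx":0,"wy":0,"wz":0},{"hand":-0.6,"dx":0,"dy":-0.5,"dz":-0.2,"wx":0,"wy":0,"wz":0},{"hand":-0.6,"dx":0,"dy":-0.5,"dz":-0.2,"wx":0,"wy":0,"wz":0},{"hand":-0.6,"dx":0,"dy":-0.7,"dz":-0.2,"wx":0,"wy":0,"wz":0},{"hand":-0.6,"dx":0,"dy":-0.7,"dz":-0.2,"wx":0,"wy":0,"wz":0},{"hand":-0.6,"dx":0,"dy":-0.7,"dz":-0.2,"wx":0,"wy":0,"wz":0},{"hand":-0.6,"dx":0,"dy":-0.7,"dz":0,"wx":0,"wy":0,"wz":0},{"hand":-0.6,"dx":0,"dy":-0.7,"dz":0,"wx":0,"wy":0,"wz":0}]'
python3 -m handwheel '[{"hand":-0.6,"dx":0,"dy":-0.7,"dz":0,"wx":0,"wy":0,"wz":0},{"hand":-0.6,"dx":0,"dy":-0.7,"dz":0,"wx":0,"wy":0,"wz":0},{"hand":-0.6,"dx":0,"dy":-0.7,"dz":0.3,"wx":0,"wy":0,"wz":0},{"hand":-0.6,"dx":0,"dy":-0.7,"dz":0.5,"wx":0,"wy":0,"wz":0},{"hand":-0.6,"dx":0,"dy":-0.5,"dz":2,"wx":0,"wy":0,"wz":0},{"hand":-0.6,"dx":0,"dy":0,"dz":3,"wx":0,"wy":0,"wz":0},{"hand":-0.6,"dx":-1,"dy":0,"dz":4,"wx":0,"wy":0,"wz":0},{"hand":-0.6,"dx":-1,"dy":0,"dz":4,"wx":0,"wy":0,"wz":0},{"hand":-0.6,"dx":-1,"dy":0,"dz":4,"wx":0,"wy":0,"wz":0},{"hand":0,"dx":-1,"dy":0,"dz":3,"wx":-0.1,"wy":0.005,"wz":0}]'
python3 -m handwheel '[{"hand":0,"dx":-1,"dy":-2,"dz":0,"wx":-0.12,"wy":0.005,"wz":0},{"hand":0,"dx":-1,"dy":-3,"dz":0,"wx":-0.12,"wy":0.005,"wz":0},{"hand":0,"dx":-1,"dy":-3,"dz":0,"wx":-0.12,"wy":0.005,"wz":0},{"hand":0,"dx":-1,"dy":-3,"dz":0,"wx":-0.12,"wy":0.005,"wz":0},{"hand":0,"dx":-1,"dy":-3,"dz":0,"wx":-0.12,"wy":0.005,"wz":0},{"hand":0,"dx":-1,"dy":-3,"dz":0,"wx":-0.12,"wy":0.005,"wz":0},{"hand":0,"dx":-1,"dy":-4,"dz":0,"wx":0,"wy":0,"wz":0},{"hand":0,"dx":0,"dy":-4,"dz":0,"wx":0,"wy":0,"wz":0},{"hand":0,"dx":0,"dy":-4,"dz":0,"wx":0,"wy":0,"wz":0},{"hand":0,"dx":0,"dy":-4,"dz":0,"wx":0,"wy":0,"wz":0}]'
python3 rs.py;  python3 cr.py side s25 0 560 0 420; python3 cr.py top t25 0 560 0 420
```

```text
time_s: 50.15
position: [0.5295, 0.223, 0.0762]
tcp_rot: [[0.999, -0.037, 0.037], [-0.052, -0.673, 0.738], [-0.002, -0.739, -0.674]]
force: [0.3, -0.3, -0.1]
opening: 0.2
time_s: 51.15
position: [0.4888, 0.189, 0.2849]
tcp_rot: [[0.998, -0.044, 0.034], [-0.056, -0.745, 0.665], [-0.004, -0.666, -0.746]]
force: [0.6, 1.0, -0.7]
opening: 0.234
time_s: 52.15
position: [0.4185, -0.1405, 0.2846]
tcp_rot: [[0.999, -0.051, 0.006], [-0.051, -0.999, 0.01], [0.006, -0.01, -1.0]]
force: [0.4, 0.2, 0.2]
opening: 0.497
[0.4185, -0.1405, 0.2846] [-33.6, 11.1, 102.5, 0.7, 66.5, 59.0]
[[0.999, -0.051, 0.006], [-0.051, -0.999, 0.01], [0.006, -0.01, -1.0]]
```

View pics/s25c.png

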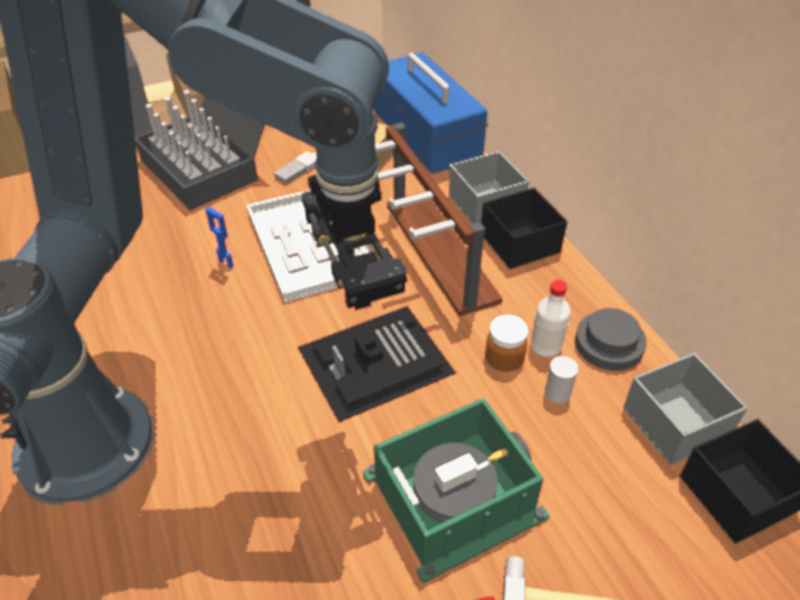

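View pics/t25c.png

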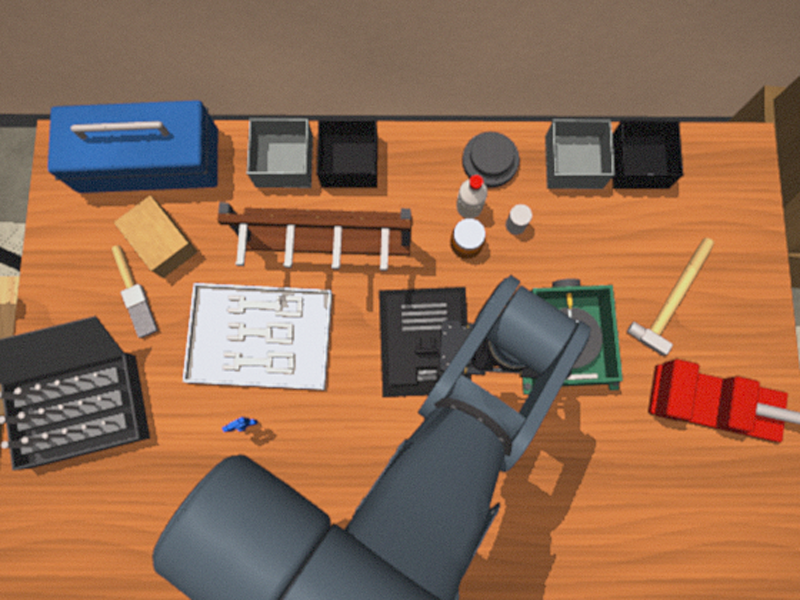

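```bash
python3 - <<'E'
from h import *
q,e=load('s25'); W=cloud('side',e)
# cover plate: z between .014 and .03 in roi
m=roi(200,325,205,300)&(W[...,2]>.0125)&(W[...,2]<.03); m=cv2.morphologyEx(m.astype(np.uint8),cv2.MORPH_OPEN,np.ones((5,5)))>0
fit('side',m,.021,'cover')
Q=q.astype(int); mm=roi(200,325,205,300)&(Q.max(-1)<75); fit('side',mm,.003,'mat')
p,d=load('t25'); T=cloud('top',d)
for n,c in(('A',(240,275,245,262)),):pass
cr=p[190:280,120:240]; cv2.imwrite('pics/tr.png',cv2.resize(cr,(800,600),interpolation=2)[:,:,::-1])
t=roi(140,225,205,265); z=T[...,2]; print('max z in tray', np.nanpercentile(z[t],[50,95,99,100]).round(4))
p6,d6=load('top6');
E
python3 pul.py 7 2>/dev/null | tail -1
```

```text
side cover c [487.6 -43.2] s [180.7 152.5] a 2.53 px 3056
side mat c [483.6 -43.2] s [212.9 172.2] a 2.59 px 3924
max z in tray [0.0072 0.0178 0.0208 0.0243]
side hub c [ 493.7 -333.8] s [38.3 76.3] a 89.5 px 476
```

View pics/tr.png

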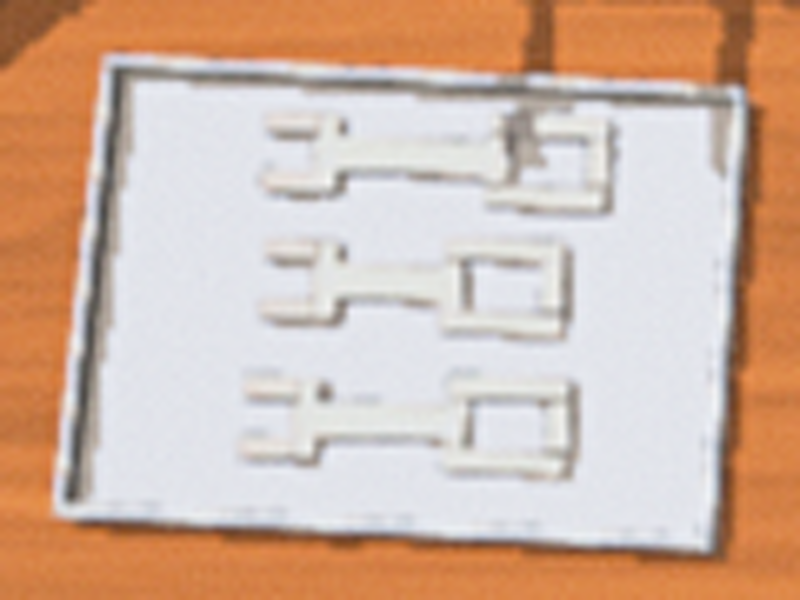

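```bash
python3 -c "
from rig import hand_in
print(hand_in())"
```

```text
the job is handed in; nothing more can be done
None
```

I handed the job in at about 52 s of the 208 s allowed. All three parts are done.

- **Cover:** I pinched the snap tab to its stop (38 mm over tab and rib), lifted the cover off level and laid it feet down on the mat. The last camera fit puts its centre about 4 mm from the mat's centre in x and in line in y. The arm's own position puts it within 1 mm, so the two checks disagree slightly.
- **Pulley:** I turned it about 55.5° clockwise, and in both views the white mark lines up with the brass pointer. The camera fits of the hub bar differ by a degree or two. After the spanner work I checked it again only by eye, because a re-measurement then was partly blocked by the arm and not usable.
- **Spanners:** Three were hanging on the rack and the fourth peg was empty. All three now lie flat in the tray. The highest reading there is 24 mm, below the 25 mm rim.
- **Tray:** It moved about 1 cm during the run. I re-measured it before placing the second spanner.

I did not touch the oil bottle, the jar, the steel round or the blue look-alike spanner. No grip slackened that I noticed. The contact forces I saw stayed around 10 N or less.

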